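# Load the ink colour checker and start a reading

### The job

Put every sample cell that is standing on the table into a socket of its own in the colour checker, with its clear windows facing along the light path, and press each one down until it is fully home. Then set the light hood over the cells, press it fully down onto its stop, and only then press the start key all the way down and let it go. Leave the tins, tape, baren and lino block where they are.

Things in the scene. Friction and masses are not known exactly. Their poses are not given: they have to be found in the camera images.
- checker: Colour checker, fixed: low base 132 x 210 mm, its front (-x) panel 16 mm high, and a grey deck 46 (x) x 174 (y) mm, flat top 40 mm above the table, with three square sockets in a row along y. The light path through each socket runs along this body's x axis, between dark slits in the deck's front and rear walls; white marks on the deck show it. Origin: under the deck's middle, at table height; z up.
- socket_0 (a point): Centre of a socket's mouth (+y end of the row), at deck top. Opening 31 x 31 mm, sides along the checker's axes; sockets 64 mm apart. Any cell may go in any socket. Inside, a metal seat plate starts raised, 19 mm above the table; stiff friction (7 N) holds it until pressed; it slides down to a stop at 12 mm and stays. A cell just put in thus stands 7 mm too high until pressed down.
- socket_1 (a point): Centre of a socket's mouth (middle), at deck top. Opening 31 x 31 mm, sides along the checker's axes; sockets 64 mm apart. Any cell may go in any socket. Inside, a metal seat plate starts raised, 19 mm above the table; stiff friction (7 N) holds it until pressed; it slides down to a stop at 12 mm and stays. A cell just put in thus stands 7 mm too high until pressed down.
- socket_2 (a point): Centre of a socket's mouth (-y end), at deck top. Opening 31 x 31 mm, sides along the checker's axes; sockets 64 mm apart. Any cell may go in any socket. Inside, a metal seat plate starts raised, 19 mm above the table; stiff friction (7 N) holds it until pressed; it slides down to a stop at 12 mm and stays. A cell just put in thus stands 7 mm too high until pressed down.
- seal_point (a point): On the black seal frame round the foot of the deck: middle of its front edge, top face. Starts raised, 24 mm above the table; stiff friction (10 N) holds it until it is pressed, then it slides down to a stop at 18 mm and stays there. It carries the hood's lower edge, so a hood just put on stands 6 mm too high until pressed down.
- cell_0: Sample cell (two or three present, all alike), loose: upright square block 28 x 28 mm, 60 mm tall, 110 g, mostly in its steel foot. Origin: centre of its underside, z up. Clear windows on its +x and -x faces; the +y and -y faces are opaque and ribbed. A ridge 9 mm wide, 3 mm high (within the 60) runs along x on its cap, window to window. Fully home, its underside is 12 mm above the table, its top 32 mm above the deck.
- cell_1: Sample cell (two or three present, all alike), loose: upright square block 28 x 28 mm, 60 mm tall, 110 g, mostly in its steel foot. Origin: centre of its underside, z up. Clear windows on its +x and -x faces; the +y and -y faces are opaque and ribbed. A ridge 9 mm wide, 3 mm high (within the 60) runs along x on its cap, window to window. Fully home, its underside is 12 mm above the table, its top 32 mm above the deck.
- cell_2: Sample cell (two or three present, all alike), loose: upright square block 28 x 28 mm, 60 mm tall, 110 g, mostly in its steel foot. Origin: centre of its underside, z up. Clear windows on its +x and -x faces; the +y and -y faces are opaque and ribbed. A ridge 9 mm wide, 3 mm high (within the 60) runs along x on its cap, window to window. Fully home, its underside is 12 mm above the table, its top 32 mm above the deck.
- hood: Light hood, loose: black box open below, outside 62 (x) x 190 (y) x 64 mm high, walls 4 mm, 60 mm deep inside, 280 g. Origin: centre of its lower edge, z up. Bar handle on top, 14 mm thick (x), 80 mm long (y), from 77 to 91 mm above the origin. Goes over the cells and round the deck with 4 mm play a side, axes parallel to the checker's, either way round; fully down its lower edge is 18 mm above the table.
- start_key (a joint): The start key, a round spring push button 26 mm across, on a block at the +y end of the front panel, its top 57 mm above the table: metres pressed, 0 = up, 0.005 = fully down (about 4 N). It springs back.
- start_key_top (a point): Centre of the top of the start key, at rest.
- ink_tin_a: Bystander, loose: round ink tin, 68 mm across, 51 mm high. Origin: centre of its underside.
- ink_tin_b: Bystander, loose: round ink tin, 68 mm across, 50 mm high. Origin: centre of its underside.
- baren: Bystander, loose: wooden baren, a disc 108 mm across with a knob, 48 mm high. Origin: centre of its underside.
- lino_block_0: Bystander, loose: small lino block, 60 x 75 x 21 mm. Origin: centre of its underside.
- duct_tape: Bystander, loose: roll of wide tape, 97 mm across, 48 mm high. Origin: centre of its underside.

How it is judged:
By the outcome, as a careful person would: the job done as asked, in the order asked, and still so for the second after the job is handed in, with the robot touching nothing.
Of cell_0, cell_1, cell_2 only 2 to 3 are there at a start; the rules pass over those that are not, and their reading is None.
At some moment in a run one of hood, cell_0, cell_1, cell_2 may be knocked a few centimetres aside while the robot is not near it.
It also fails if it takes over 208 s, if anything falls off the work surface, if the arm or the gripper's body presses on something with over 40 N, if the wrist force passes 120 N, or if a joint passes its speed limit or range.

### The arm

A 6-joint arm with a two-finger parallel gripper is mounted at the origin on a cart in front of the work surface, level with it; the furniture and walls round the work are solid. World frame = base frame: x ahead of the robot, y to its left, z up, the work surface at z = 0. Lengths are in m, angles in rad, forces in N, time in s.
With the tool pointing down it reaches from about 0.275 to 0.85 m from the base axis. Payload 5.2 kg.
Tool frame: the origin (TCP) lies at the very end of the fingers, on their centre line; the grasp point (between the pads) lies 19 mm behind it (grip_depth is the distance from the TCP to the grasp point, in m); z points along the fingers, y is the line along which they close (so a half turn about z gives the same grasp; the last joint's range is limited). The gripper opens to 85 mm and grips with 20 to 120 N. Pads are 22 mm wide; open, the fingers measure 114 mm over their backs; the gripper's body (76 mm by 85 mm) begins 54 mm behind the grasp point. The pads swing forward as they close: fully open they stand 13 mm farther back than shut.
Start: joints at [-1.535, 0.259, 1.535, -0, 1.348, -0.203], TCP at [0.13, -0.534, 0.231] pointing down, gripper open.
Joint ranges: [-3.14, 3.14], [-0.91, 2.08], [0.19, 2.58], [-1.22, 4.36], [0.22, 2.71], [-3.12, 3.12]. Speed limits (rad/s): [2.57, 2.57, 3.14, 3.14, 3.14, 3.14].

### API

Orientations are given as [roll, pitch, yaw] about the fixed x, y, z axes, in that order (R = Rz(yaw) Ry(pitch) Rx(roll)).
In Python, from station import * gives the robot as it stands. The module is installed in compiled form; this text tells all that it offers.
- The arm moves only by the tool step_arm, never from a script. Its argument "plan" is a list of rows, each an object of numbers: "x", "y", "z": the shift along the tool's x, y, z in m; "wx", "wy", "wz": the turn, a rotation vector about the tool's x, y, z in degrees; "fingers": the finger opening in m, from 0 to 0.0854. In form: [{"x": .., "y": .., "z": .., "wx": .., "wy": .., "wz": .., "fingers": ..}, ...]. A call has 1 to 8 rows; each row is the pose to reach, as a shift and turn from the pose commanded when the call began, along the tool's axes at that moment; what a row does not reach only later rows make up. A row lasts 1/10 s, in which the tool goes at most 50 mm and 8.59 degrees, less where a joint would pass 70% of its speed; a pose out of reach is approached as far as the arm can. A call with a gripper value outside its range is refused whole. The fingers move at their own pace and stop on an object; "grip_force" is the grip in N (left out, the last holds). Time passes only in rows, so rows that repeat a pose let the fingers close. It gives the time, the measured TCP pose, the force, the opening and the grip force at its end, in the units of the state.
- state(): the state, without advancing time (a new reading comes with each control period).
- get_image(name): name is "scene" or "top" or "wrist"; returns the picture (384x512x3 uint8, red, green, blue); there is no depth.
- camera_model(name): a dict with "intrinsics" (3x3 intrinsics, pixels), "R" (3x3) and "t" (3): a world point X has camera coordinates R X + t. Camera axes: x right, y down, z forward; pixel columns grow to the right and rows downward; lengths in m; the calibration is good to about 2 mm. A picture is of the moment at which its call begins: read the wrist's pose just before it. camera_model takes no time and is no camera call; for the wrist camera it gives the pose at the moment of the call.
- sign_off(): hands the job in; it is judged then, once.
The state is a dict: "time": time; "joint_positions": joint angles; "joint_vel": joint speeds; "effort": joint torques, N m; "tool_pos": TCP position; "tcp_rot": TCP orientation; "ft_force": force on the tool from outside, world axes, zero at the start; "torque": the same for the moment, N m; "width": finger opening in m; "grip_force": force on a finger pad.
Only numpy, scipy, OpenCV 4.12 (cv2) and the standard library are available. Lean on these libraries where they do the work, as an engineer would, in place of code of your own. Each camera call takes 0.05 s, during which the arm holds its last target. There are 200 camera calls.

## Working session

There is one attempt and no reset: what is moved stays moved. The work goes in short steps, Python scripts to look and compute and a tool call to move; the robot and the scene stay as the last step left them, time stands still between calls to the robot, and variables do not carry over. Pictures are saved under pics/ and viewed, at most 14 in all, crops included, and the job is handed in when it is done.

Besides the shell and the picture viewer there is one more tool, called after "Emit:" by a JSON object that holds its "api" and its "payload", one argument or row to a line. step_arm: Moves the arm, as the interface text tells. Its arguments: {"type":"object","properties":{"plan":{"type":"array","items":{"type":"object","properties":{"x":{"type":"number"},"y":{"type":"number"},"z":{"type":"number"},"wx":{"type":"number"},"wy":{"type":"number"},"wz":{"type":"number"},"fingers":{"type":"number"}}}},"grip_force":{"type":"number"}},"required":["plan"]}

```bash
mkdir -p pics
cat > h.py <<'E'
from station import *
import numpy as np, cv2
def ray(cam,u,v,z,m=None):
    m=m or camera_model(cam);K=np.array(m["intrinsics"]);R=np.array(m["R"]);t=np.array(m["t"])
    d=R.T@np.linalg.inv(K)@np.array([u,v,1.]);c=-R.T@t
    return (c+d*(z-c[2])/d[2])
def proj(cam,X,m=None):
    m=m or camera_model(cam);p=np.array(m["intrinsics"])@(np.array(m["R"])@np.array(X)+np.array(m["t"]));return p[:2]/p[2]
def save(cam,name):
    im=get_image(cam);cv2.imwrite(f"pics/{name}.png",im[:,:,::-1]);return im
E
python3 - <<'E'
from h import *
s=state();print(s["time"],s["tool_pos"],s["tcp_rot"],s["width"],s["ft_force"])
for c in("top","scene"):
    save(c,c+"0");m=camera_model(c);R=np.array(m["R"]);print(c,-R.T@np.array(m["t"]),R.round(3).tolist())
a=cv2.imread("pics/top0.png");b=cv2.imread("pics/scene0.png")
cv2.imwrite("pics/top0b.png",cv2.resize(a,(800,600),interpolation=cv2.INTER_CUBIC))
E
```

```text
0.0 [ 0.13007416 -0.53386735  0.23046768] [-3.13982142e+00 -3.51234922e-04  2.38769647e-01] 0.08524400745864964 [0.52723866 0.32944232 0.24856235]
top [ 0.48684087 -0.08009515  1.22067203] [[-0.025, -0.999, -0.03], [-0.996, 0.028, -0.089], [0.09, 0.028, -0.996]]
scene [-0.10286999  0.57776541  0.76938297] [[-0.672, -0.74, 0.011], [-0.434, 0.382, -0.816], [0.599, -0.553, -0.578]]
```

View pics/top0b.png

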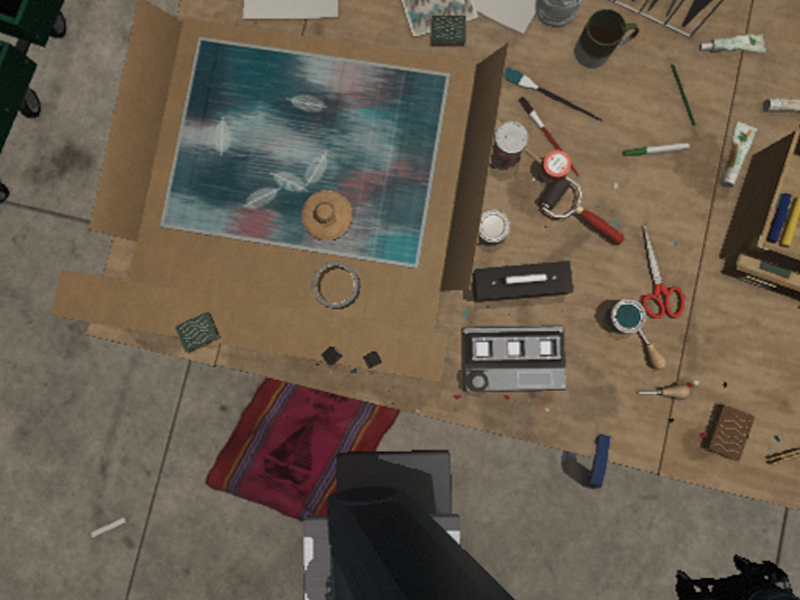

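View pics/scene0.png

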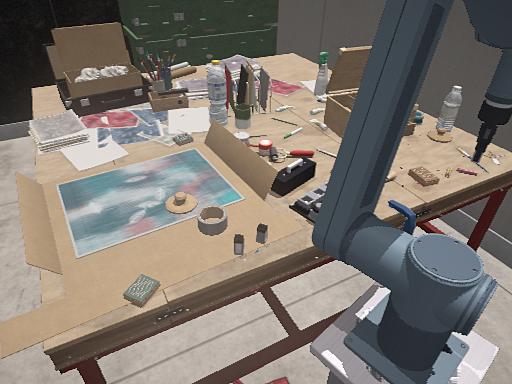

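The top view shows two cells at about (332,355) and (373,358) in 800-px scale, the checker at about (513,358), and the hood at about (522,281) beside the raised cardboard flap. Next I'll take enlarged crops.

Run:
```python
from h import *
a=cv2.imread("pics/top0.png");b=cv2.imread("pics/scene0.png")
A=cv2.resize(a[155:255,195:375],None,fx=4.4,fy=4.4,interpolation=cv2.INTER_CUBIC)
B=cv2.resize(a[215:245,200:250],None,fx=7.5,fy=7.5,interpolation=cv2.INTER_CUBIC)
C=cv2.resize(b[215:260,225:275],None,fx=5,fy=5,interpolation=cv2.INTER_CUBIC)
# stack (crop A + B)
cv=np.zeros((600,800,3),np.uint8);A=A[:,:792];h=min(A.shape[0],370)
A=cv2.resize(a[155:245,285:375],None,fx=4.1,fy=4.1,interpolation=cv2.INTER_CUBIC)
cv[:369,:369]=A; cv[:225,380:755]=B; cv[240:465,380:630]=C
cv2.imwrite("pics/c1.png",cv)
```

```text
(no output)
```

View pics/c1.png

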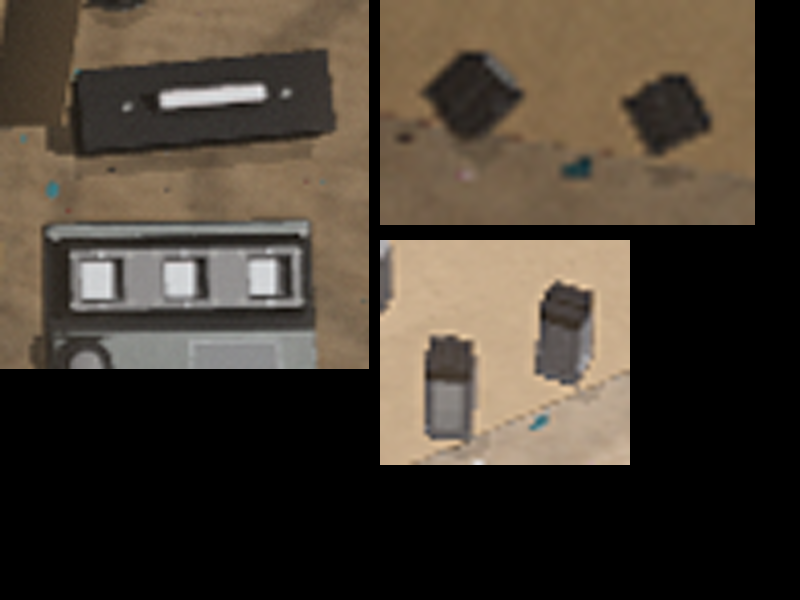

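The crop shows the checker's deck at crop px (70..305, 248..308). The hood is slightly rotated, and its handle runs (160,100)-(267,92). Both cells stand rotated on the table.

Run:
```python
from h import *
f=lambda x,y:(285+x/4.1,155+y/4.1)
g=lambda x,y:(200+(x-380)/7.5,215+y/7.5)
for n,z,fn,P in [("deck",.04,f,[(70,248),(305,248),(303,308),(70,308)]),("hood",.064,f,[(76,70),(328,50),(333,130),(85,155)]),("handle",.091,f,[(160,100),(267,92)]),
 ("A",.06,g,[(425,92),(470,52),(522,95),(470,140)]),("B",.06,g,[(622,102),(680,73),(710,120),(658,155)]),("key",.057,f,[(88,362)])]:
    Q=np.array([ray("top",*fn(*p),z)[:2] for p in P]);print(n,Q.round(4).tolist(),Q.mean(0).round(4))
m=camera_model("wrist");R=np.array(m["R"]);c=-R.T@m["t"];s=state();
from scipy.spatial.transform import Rotation as Ro
T=Ro.from_euler("xyz",s["tcp_rot"]).as_matrix();print("cam in tool",T.T@(c-s["tool_pos"]),(R@T).round(3).tolist(),m["intrinsics"])
```

```text
deck [[0.5092, -0.1968], [0.5045, -0.3755], [0.459, -0.3717], [0.4634, -0.1951]] [ 0.484  -0.2848]
hood [[0.6434, -0.2039], [0.653, -0.3943], [0.5922, -0.3949], [0.5785, -0.2083]] [ 0.6168 -0.3004]
handle [[0.6156, -0.262], [0.6192, -0.3408]] [ 0.6174 -0.3014]
A [[0.4801, 0.1039], [0.4961, 0.0849], [0.4778, 0.0636], [0.4598, 0.0855]] [0.4785 0.0845]
B [[0.4739, 0.0222], [0.4852, -0.002], [0.4656, -0.014], [0.4518, 0.0078]] [0.4691 0.0035]
key [[0.4231, -0.2054]] [ 0.4231 -0.2054]
cam in tool [ 0.07282872 -0.00041749 -0.14235621] [[0.001, 1.0, -0.0], [-0.958, 0.001, -0.287], [-0.287, 0.001, 0.958]] [[303.820174     0.         257.2160762 ]
 [  0.         303.820174   196.80265796]
 [  0.           0.           1.        ]]
```

Emit:
{"api": "step_arm", "payload": {
  "plan": [
    {"x": 0.467, "y": -0.143, "z": -0.02, "wz": 15.2},
    {"x": 0.467, "y": -0.143, "z": -0.02, "wz": 15.2},
    {"x": 0.467, "y": -0.143, "z": -0.02, "wz": 15.2},
    {"x": 0.467, "y": -0.143, "z": -0.02, "wz": 15.2},
    {"x": 0.467, "y": -0.143, "z": -0.02, "wz": 15.2},
    {"x": 0.467, "y": -0.143, "z": -0.02, "wz": 15.2},
    {"x": 0.467, "y": -0.143, "z": -0.02, "wz": 15.2},
    {"x": 0.467, "y": -0.143, "z": -0.02, "wz": 15.2}
  ]
}}

```text
validation failed for argument at $.pl...
```

Emit:
{"api": "step_arm", "payload": {
  "plan": [
    {"x": 0.467, "y": -0.143, "z": -0.02, "wx": 0, "wy": 0, "wz": 15.2, "fingers": 0.085},
    {"x": 0.467, "y": -0.143, "z": -0.02, "wx": 0, "wy": 0, "wz": 15.2, "fingers": 0.085},
    {"x": 0.467, "y": -0.143, "z": -0.02, "wx": 0, "wy": 0, "wz": 15.2, "fingers": 0.085},
    {"x": 0.467, "y": -0.143, "z": -0.02, "wx": 0, "wy": 0, "wz": 15.2, "fingers": 0.085},
    {"x": 0.467, "y": -0.143, "z": -0.02, "wx": 0, "wy": 0, "wz": 15.2, "fingers": 0.085},
    {"x": 0.467, "y": -0.143, "z": -0.02, "wx": 0, "wy": 0, "wz": 15.2, "fingers": 0.085},
    {"x": 0.467, "y": -0.143, "z": -0.02, "wx": 0, "wy": 0, "wz": 15.2, "fingers": 0.085},
    {"x": 0.467, "y": -0.143, "z": -0.02, "wx": 0, "wy": 0, "wz": 15.2, "fingers": 0.085}
  ]
}}

```text
time: 0.9
tool_pos: [0.4726, -0.3303, 0.2473]
tcp_rot: [-3.141, 0.0, -0.027]
ft_force: [0.6, -1.3, -0.2]
width: 0.085
grip_force: 0.0
```

Emit:
{"api": "step_arm", "payload": {
  "plan": [
    {"x": 0.076, "y": -0.047, "z": 0, "wx": 0, "wy": 0, "wz": 0, "fingers": 0.085},
    {"x": 0.076, "y": -0.047, "z": 0, "wx": 0, "wy": 0, "wz": 0, "fingers": 0.085},
    {"x": 0.076, "y": -0.047, "z": 0, "wx": 0, "wy": 0, "wz": 0, "fingers": 0.085},
    {"x": 0.076, "y": -0.047, "z": 0, "wx": 0, "wy": 0, "wz": 0, "fingers": 0.085}
  ]
}}

```text
time: 1.3
tool_pos: [0.5487, -0.286, 0.2466]
tcp_rot: [-3.141, 0.002, -0.024]
ft_force: [-0.5, -0.5, 0.0]
width: 0.0852
grip_force: 0.0
```

Run:
```python
from h import *
s=state();print(s["tool_pos"],s["tcp_rot"])
import json
m=camera_model("wrist");save("wrist","w1");json.dump({k:np.array(v).tolist() for k,v in m.items()},open("w1.json","w"))
a=cv2.imread("pics/w1.png");cv2.imwrite("pics/w1b.png",cv2.resize(a,(800,600),interpolation=cv2.INTER_CUBIC))
```

```text
[ 0.54865781 -0.28597747  0.24662567] [-3.14093789e+00  1.61171767e-03 -2.41412977e-02]
```

View pics/w1b.png

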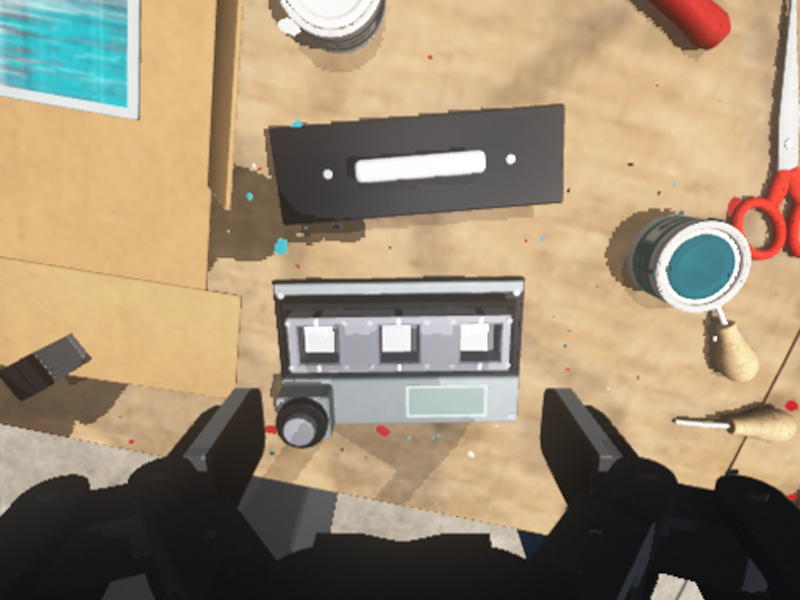

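The wrist view shows the checker's deck at about (283..520, 315..375), the key at about (300,422), the hood's handle at (355..487,165), and one cell's side at (45,365), all in 800 px scale. I'll enlarge the deck.

Run:
```python
from h import *
a=cv2.imread("pics/w1.png");cv2.imwrite("pics/w1c.png",cv2.resize(a[175:290,170:340],None,fx=4.7,fy=4.7,interpolation=cv2.INTER_CUBIC)[:, :800])
```

```text
(no output)
```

View pics/w1c.png

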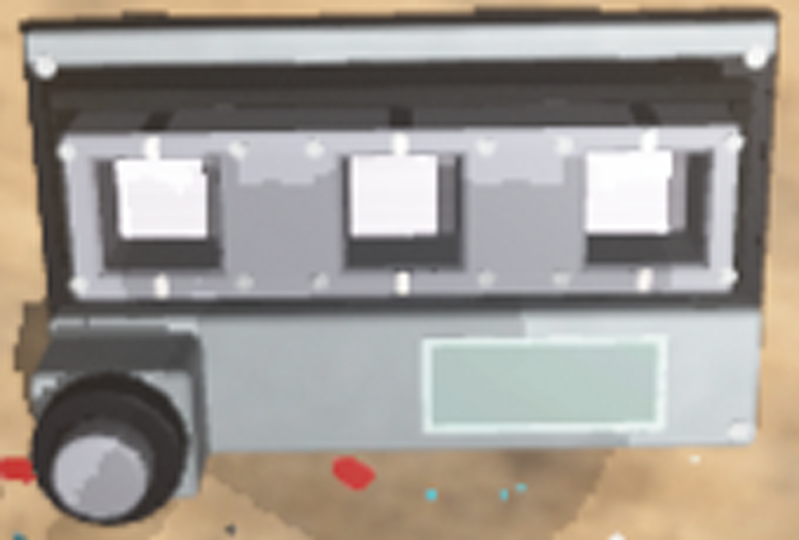

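```bash
cat >> h.py <<'E'
import json
def loadm(f): return {k:np.array(v) for k,v in json.load(open(f)).items()}
def savem(m,f): json.dump({k:np.array(v).tolist() for k,v in m.items()},open(f,"w"))
E
python3 - <<'E'
from h import *
m=loadm("w1.json")
f=lambda x,y:((x+.5)/4.7-.5+170,(y+.5)/4.7-.5+175)
g=lambda x,y:((x+.5)*.64-.5,(y+.5)*.64-.5)
def pts(n,z,fn,P):
    Q=np.array([ray(None,*fn(*p),z,m)[:2] for p in P]);print(n,Q.round(4).tolist(),Q.mean(0).round(4));return Q
pts("deck",.04,f,[(58,133),(743,125),(735,290),(75,300)])
for n,P in [("s0",[(97,158),(222,158),(222,268),(105,268)]),("s1",[(342,153),(464,153),(464,268),(344,268)]),("s2",[(583,152),(713,152),(708,265),(585,265)])]: pts(n,.04,f,P)
q=pts("marks",.04,f,[(152,147),(162,285),(400,144),(403,282),(648,140),(646,279)])
c=q.reshape(3,2,2).mean(1);print(c, "yaw",np.arctan2(-(c[2]-c[0])[0]*-1*-1,0) if 0 else np.arcsin((c[2]-c[0])[0]/np.hypot(*(c[2]-c[0]))),np.hypot(*(c[2]-c[0])))
pts("key",.057,f,[(100,478)])
pts("keyouter",.057,f,[(110,448)])
h=pts("handle",.091,g,[(354,170),(487,161)])
h=pts("hoodtop",.064,g,[(269,129),(564,104),(563,203),(285,224)])
hh=(h[1]+h[2]-h[0]-h[3]);print("hood yaw",np.arcsin(hh[0]/np.hypot(*hh)))
E
```

```text
deck [[0.511, -0.194], [0.5091, -0.3697], [0.4632, -0.3696], [0.4642, -0.1941]] [ 0.4869 -0.2818]
s0 [[0.504, -0.2034], [0.5032, -0.2357], [0.4726, -0.2338], [0.4733, -0.2029]] [ 0.4883 -0.2189]
s1 [[0.5039, -0.2667], [0.5032, -0.2981], [0.4711, -0.2977], [0.4718, -0.266]] [ 0.4875 -0.2821]
s2 [[0.5028, -0.3288], [0.502, -0.3623], [0.4705, -0.3622], [0.4712, -0.3297]] [ 0.4866 -0.3457]
marks [[0.5066, -0.2178], [0.468, -0.2176], [0.506, -0.2817], [0.4675, -0.2815], [0.5056, -0.3455], [0.4669, -0.3459]] [ 0.4868 -0.2817]
[[ 0.48733715 -0.21771462]
 [ 0.48672687 -0.28160671]
 [ 0.48624683 -0.34566987]] yaw -0.008520916460281804 0.12795989318122772
key [[0.4208, -0.2006]] [ 0.4208 -0.2006]
keyouter [[0.4296, -0.204]] [ 0.4296 -0.204 ]
handle [[0.6193, -0.2583], [0.6226, -0.3383]] [ 0.621  -0.2983]
hoodtop [[0.6456, -0.2024], [0.6561, -0.3906], [0.5947, -0.3945], [0.585, -0.207]] [ 0.6203 -0.2986]
hood yaw 0.05380169082327483
```

Emit:
{"api": "step_arm", "payload": {
  "plan": [
    {"x": -0.027, "y": -0.33, "z": 0, "wx": 0, "wy": 0, "wz": 0, "fingers": 0.085},
    {"x": -0.027, "y": -0.33, "z": 0, "wx": 0, "wy": 0, "wz": 0, "fingers": 0.085},
    {"x": -0.027, "y": -0.33, "z": 0, "wx": 0, "wy": 0, "wz": 0, "fingers": 0.085},
    {"x": -0.027, "y": -0.33, "z": 0, "wx": 0, "wy": 0, "wz": 0, "fingers": 0.085},
    {"x": -0.027, "y": -0.33, "z": 0, "wx": 0, "wy": 0, "wz": 0, "fingers": 0.085},
    {"x": -0.027, "y": -0.33, "z": 0, "wx": 0, "wy": 0, "wz": 0, "fingers": 0.085},
    {"x": -0.027, "y": -0.33, "z": 0, "wx": 0, "wy": 0, "wz": 0, "fingers": 0.085},
    {"x": -0.027, "y": -0.33, "z": 0, "wx": 0, "wy": 0, "wz": 0, "fingers": 0.085}
  ]
}}

```text
time: 2.15
tool_pos: [0.5288, 0.0461, 0.2479]
tcp_rot: [-3.14, 0.0, -0.024]
ft_force: [0.3, 0.3, 0.7]
width: 0.0847
grip_force: 0.0
```

Run:
```python
from h import *
s=state();print(s["tool_pos"],s["tcp_rot"],s["joint_vel"])
m=camera_model("wrist");save("wrist","w2");savem(m,"w2.json")
a=cv2.imread("pics/w2.png");
P=[proj(0,(x,y,z),m) for x,y in((.4785,.0845),(.469,.0035)) for z in (0,.06)];print(P)
P=np.array(P);x0,y0=(P.min(0)-35).astype(int).clip(0);x1,y1=(P.max(0)+35).astype(int)
c=a[y0:y1,x0:x1];f=min(800/c.shape[1],600/c.shape[0]);print(x0,y0,f)
cv2.imwrite("pics/w2c.png",cv2.resize(c,None,fx=f,fy=f,interpolation=cv2.INTER_CUBIC)[:600,:800])
```

```text
[0.52881178 0.04606759 0.247889  ] [-3.14049663e+00  6.53148683e-05 -2.40300541e-02] [-0.06555253  0.01371382 -0.01556184 -0.04324227 -0.00826526 -0.05336107]
[array([229.82754609, 201.85118058]), array([225.31635849, 217.5306979 ]), array([289.91125111, 207.25481232]), array([295.18142663, 223.71680144])]
190 166 5.714285714285714
```

View pics/w2c.png

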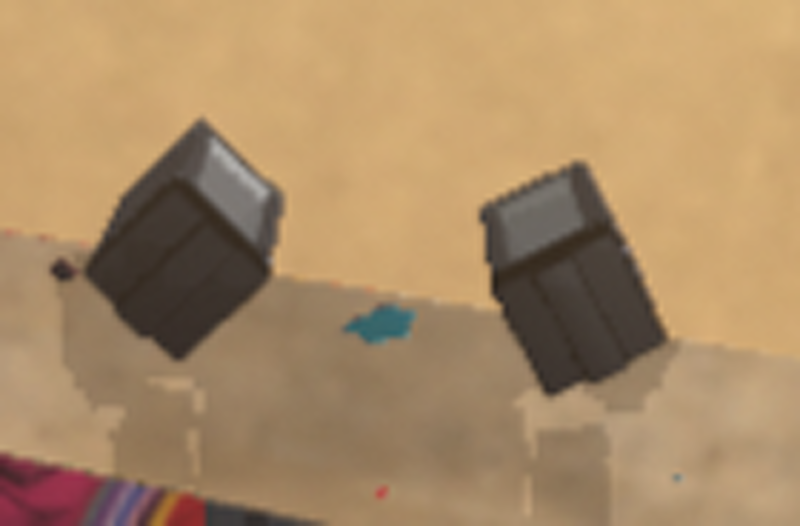

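The crop shows cell A's cap with corners (178,180), (87,270), (180,358), (270,270) and its ridge and window facing upper right. Cell B's cap has corners (492,275), (612,235), (665,342), (548,393) and its ridge runs from the upper window face downward.

Run:
```python
from h import *
m=loadm("w2.json");k=5.714285714
f=lambda x,y:((x+.5)/k-.5+190,(y+.5)/k-.5+166)
for n,P in [("A",[(178,180),(270,270),(180,358),(87,270)]),("B",[(492,275),(612,235),(665,342),(548,393)])]:
    Q=np.array([ray(0,*f(*p),.0585,m)[:2] for p in P]);c=Q.mean(0)
    # ridge axis: from mid of edge(0,1) [window] to mid of (2,3)
    d=(Q[0]+Q[1]-Q[2]-Q[3])/2; e=(Q[1]+Q[2]-Q[0]-Q[3])/2
    print(n,c,"size",np.hypot(*d),np.hypot(*e),"yaw",np.degrees(np.arctan2(d[1],d[0])),np.degrees(np.arctan2(e[1],e[0]))+90)
```

```text
A [0.48380149 0.08952715] size 0.026964650578352675 0.02632726187575357 yaw -46.09746679424812 -47.88651942843637
B [0.47294661 0.00829271] size 0.02727186173518347 0.025855475080873998 yaw 24.55644308523719 21.34607849634439
```

Emit:
{"api": "step_arm", "payload": {
  "plan": [
    {"x": -0.055, "y": 0.0394, "z": 0.05, "wx": 0, "wy": 0, "wz": -24.4, "fingers": 0.065},
    {"x": -0.055, "y": 0.0394, "z": 0.1, "wx": 0, "wy": 0, "wz": -24.4, "fingers": 0.065},
    {"x": -0.055, "y": 0.0394, "z": 0.128, "wx": 0, "wy": 0, "wz": -24.4, "fingers": 0.065},
    {"x": -0.055, "y": 0.0394, "z": 0.128, "wx": 0, "wy": 0, "wz": -24.4, "fingers": 0.065},
    {"x": -0.055, "y": 0.0394, "z": 0.128, "wx": 0, "wy": 0, "wz": -24.4, "fingers": 0.065},
    {"x": -0.055, "y": 0.0394, "z": 0.128, "wx": 0, "wy": 0, "wz": -24.4, "fingers": 0.065},
    {"x": -0.055, "y": 0.0394, "z": 0.128, "wx": 0, "wy": 0, "wz": -24.4, "fingers": 0.065}
  ]
}}

```text
time: 2.9
tool_pos: [0.4766, 0.0051, 0.122]
tcp_rot: [3.139, -0.004, 0.398]
ft_force: [-0.9, 0.6, 0.1]
width: 0.065
grip_force: 0.0
```

Run:
```python
from h import *
s=state();print(s["tool_pos"],s["tcp_rot"],s["joint_vel"])
m=camera_model("wrist");save("wrist","w3");savem(m,"w3.json")
a=cv2.imread("pics/w3.png");
u,v=proj(0,(.473,.008,.06),m).astype(int);x0,y0=max(u-90,0),max(v-70,0);print(x0,y0)
cv2.imwrite("pics/w3c.png",cv2.resize(a[y0:y0+135,x0:x0+180],None,fx=4,fy=4,interpolation=cv2.INTER_CUBIC))
```

```text
[0.47658722 0.00510778 0.1219978 ] [ 3.13861606 -0.00412143  0.39771266] [ 0.01046017  0.00117699  0.01262138 -0.00069195 -0.00477797 -0.00876264]
161 145
```

View pics/w3c.png

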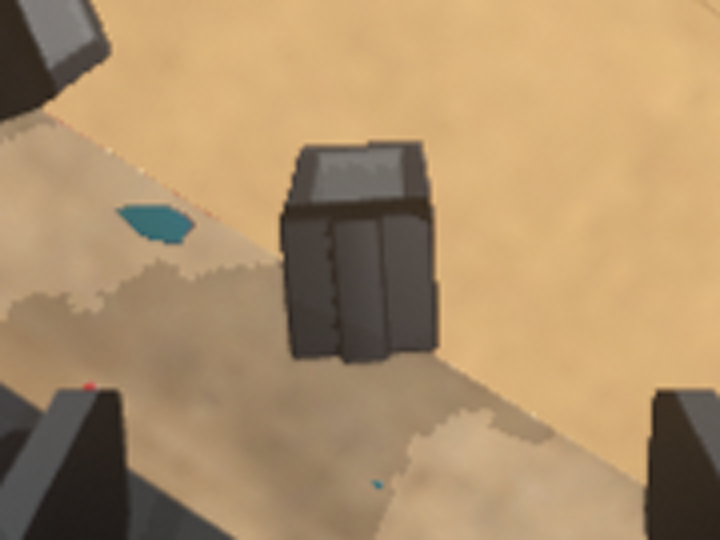

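The close view shows cell B almost square to the fingers, with cap corners (285,215), (430,212), (437,350), (290,358).

```bash
cat >> h.py <<'E'
from scipy.spatial.transform import Rotation as Ro
def tgt(x,y,z,yawdeg):
    "shift in tool axes and rotvec(deg) to pointing-down pose"
    s=state();T=Ro.from_euler("xyz",s["tcp_rot"]);d=T.inv().apply(np.array([x,y,z])-s["tool_pos"])
    G=Ro.from_euler("xyz",[np.pi,0,np.radians(yawdeg)]);w=(T.inv()*G).as_rotvec(degrees=True)
    print("shift",d.round(4),"turn",w.round(2),"| now",np.round(s["tool_pos"],4),np.degrees(s["tcp_rot"]).round(2),"F",np.round(s["ft_force"],1),"w",round(s["width"],4),round(s["grip_force"],1))
def cap(P,z,m):
    "corners: back-left, back-right(+x side first), front-right, front-left"
    Q=np.array([ray(0,*p,z,m)[:2] for p in P]);d=(Q[0]+Q[1]-Q[2]-Q[3])/2;e=(Q[1]+Q[2]-Q[0]-Q[3])/2
    print("cap",Q.mean(0).round(4),"size",np.hypot(*d).round(4),np.hypot(*e).round(4),"yaw",np.degrees(np.arctan2(d[1],d[0])).round(2),(np.degrees(np.arctan2(e[1],e[0]))+90).round(2))
    return Q.mean(0)
E
python3 - <<'E'
from h import *
m=loadm("w3.json")
c=cap([((x+.5)/4-.5+161,(y+.5)/4-.5+145) for x,y in[(285,215),(430,212),(437,350),(290,358)]],.0585,m)
tgt(c[0],c[1],.1,23.5)
tgt(c[0],c[1],.034,23.5)
E
```

```text
cap [0.4722 0.0084] size 0.0269 0.0263 yaw 24.8 25.12
shift [-0.0026 -0.0044  0.0217] turn [ 0.15 -0.21 -0.67] | now [0.4762 0.0054 0.1217] [179.85  -0.21  22.83] F [0.9 0.8 1. ] w 0.065 0.0
shift [-0.0029 -0.0046  0.0877] turn [ 0.15 -0.21 -0.67] | now [0.4762 0.0054 0.1217] [179.85  -0.21  22.83] F [0.9 0.8 1. ] w 0.065 0.0
```

Emit:
{"api": "step_arm", "payload": {
  "plan": [
    {"x": -0.003, "y": -0.0046, "z": 0.02, "wx": 0.15, "wy": -0.2, "wz": -1.5, "fingers": 0.065},
    {"x": -0.003, "y": -0.0046, "z": 0.04, "wx": 0.15, "wy": -0.2, "wz": -1.5, "fingers": 0.065},
    {"x": -0.003, "y": -0.0046, "z": 0.06, "wx": 0.15, "wy": -0.2, "wz": -1.5, "fingers": 0.065},
    {"x": -0.003, "y": -0.0046, "z": 0.08, "wx": 0.15, "wy": -0.2, "wz": -1.5, "fingers": 0.065},
    {"x": -0.003, "y": -0.0046, "z": 0.088, "wx": 0.15, "wy": -0.2, "wz": -1.5, "fingers": 0.065},
    {"x": -0.003, "y": -0.0046, "z": 0.088, "wx": 0.15, "wy": -0.2, "wz": -1.5, "fingers": 0.065},
    {"x": -0.003, "y": -0.0046, "z": 0.088, "wx": 0.15, "wy": -0.2, "wz": -1.5, "fingers": 0.065}
  ]
}}

```text
time: 3.65
tool_pos: [0.4705, 0.0088, 0.0325]
tcp_rot: [-3.14, 0.002, 0.426]
ft_force: [0.5, 0.4, -0.4]
width: 0.065
grip_force: 0.0
```

Emit:
{"api": "step_arm", "payload": {
  "plan": [
    {"x": 0, "y": 0, "z": 0, "wx": 0, "wy": 0, "wz": 0, "fingers": 0.04},
    {"x": 0, "y": 0, "z": 0, "wx": 0, "wy": 0, "wz": 0, "fingers": 0.03},
    {"x": 0, "y": 0, "z": 0, "wx": 0, "wy": 0, "wz": 0, "fingers": 0.02},
    {"x": 0, "y": 0, "z": 0, "wx": 0, "wy": 0, "wz": 0, "fingers": 0.015},
    {"x": 0, "y": 0, "z": 0, "wx": 0, "wy": 0, "wz": 0, "fingers": 0.015},
    {"x": 0, "y": 0, "z": 0, "wx": 0, "wy": 0, "wz": 0, "fingers": 0.015}
  ],
  "grip_force": 50
}}

```text
time: 4.25
tool_pos: [0.4702, 0.0087, 0.0324]
tcp_rot: [-3.14, 0.002, 0.425]
ft_force: [-0.5, 0.4, 6.4]
width: 0.0272
grip_force: 49.2
```

Emit:
{"api": "step_arm", "payload": {
  "plan": [
    {"x": 0, "y": 0, "z": -0.04, "wx": 0, "wy": 0, "wz": 0, "fingers": 0.015},
    {"x": 0, "y": 0, "z": -0.08, "wx": 0, "wy": 0, "wz": 0, "fingers": 0.015},
    {"x": 0, "y": 0, "z": -0.12, "wx": 0, "wy": 0, "wz": 0, "fingers": 0.015},
    {"x": -0.01, "y": 0.025, "z": -0.13, "wx": 0, "wy": 0, "wz": 5, "fingers": 0.015},
    {"x": -0.03, "y": 0.075, "z": -0.13, "wx": 0, "wy": 0, "wz": 10, "fingers": 0.015},
    {"x": -0.05, "y": 0.12, "z": -0.13, "wx": 0, "wy": 0, "wz": 15, "fingers": 0.015},
    {"x": -0.07, "y": 0.165, "z": -0.13, "wx": 0, "wy": 0, "wz": 20, "fingers": 0.015},
    {"x": -0.09, "y": 0.21, "z": -0.13, "wx": 0, "wy": 0, "wz": 24.9, "fingers": 0.015}
  ]
}}

```text
time: 5.05
tool_pos: [0.4743, -0.2198, 0.1613]
tcp_rot: [-3.14, 0.004, -0.012]
ft_force: [1.0, 0.4, -0.9]
width: 0.0274
grip_force: 50.1
```

Run:
```python
from h import *
tgt(.4862,-.3457,.16,-.5)
```

```text
shift [0.0134 0.1257 0.0011] turn [-0.07  0.24 -0.22] | now [ 0.4743 -0.2198  0.1613] [-179.93    0.24   -0.72] F [ 1.   0.4 -0.9] w 0.0274 50.1
```

Emit:
{"api": "step_arm", "payload": {
  "plan": [
    {"x": 0.005, "y": 0.04, "z": 0, "wx": 0, "wy": 0.2, "wz": -0.2, "fingers": 0.015},
    {"x": 0.01, "y": 0.085, "z": 0, "wx": 0, "wy": 0.2, "wz": -0.2, "fingers": 0.015},
    {"x": 0.013, "y": 0.126, "z": 0, "wx": 0, "wy": 0.2, "wz": -0.2, "fingers": 0.015},
    {"x": 0.013, "y": 0.126, "z": 0, "wx": 0, "wy": 0.2, "wz": -0.2, "fingers": 0.015},
    {"x": 0.013, "y": 0.126, "z": 0, "wx": 0, "wy": 0.2, "wz": -0.2, "fingers": 0.015},
    {"x": 0.013, "y": 0.126, "z": 0, "wx": 0, "wy": 0.2, "wz": -0.2, "fingers": 0.015}
  ]
}}

```text
time: 5.65
tool_pos: [0.4862, -0.343, 0.1606]
tcp_rot: [-3.139, 0.002, -0.005]
ft_force: [0.2, 0.0, -1.5]
width: 0.0271
grip_force: 50.1
```

Run:
```python
from h import *
tgt(.4862,-.3457,.16,-.5)
m=camera_model("wrist");save("wrist","w4");savem(m,"w4.json");save("top","t4")
a=cv2.imread("pics/w4.png")
print(proj(0,(.4862,-.3457,.04),m),proj(0,(.4862,-.3457,.19),m))
A=cv2.resize(a[150:384,170:350],None,fx=2.55,fy=2.55,interpolation=cv2.INTER_CUBIC)
t=cv2.imread("pics/t4.png")[140:250,180:280];B=cv2.resize(t,None,fx=3,fy=3)
o=np.zeros((600,800,3),np.uint8);o[:A.shape[0],:A.shape[1]]=A;o[:330,480:780]=B;cv2.imwrite("pics/w4c.png",o)
```

```text
shift [-0.      0.0027  0.0006] turn [-0.15  0.11  0.2 ] | now [ 0.4862 -0.343   0.1606] [-1.7985e+02  1.0000e-01 -3.0000e-01] F [ 0.2  0.  -1.5] w 0.0271 50.1
[260.74469732 190.26507301] [263.88425228 284.82605878]
```

View pics/w4c.png

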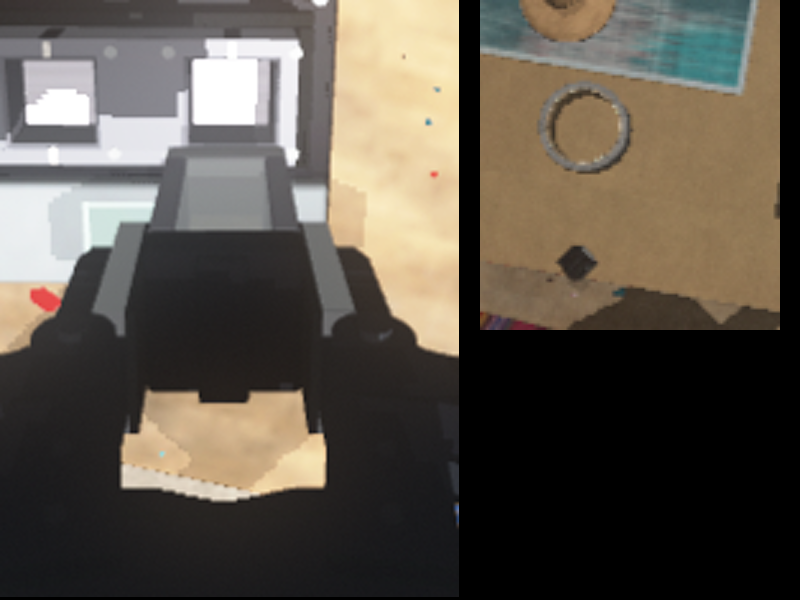

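The wrist view shows the held cell's window face with its lower edge at crop (168..293,148), its upper edge at (147..307,232), and its near edge at y=390. Socket 2 is at about (232,90), with its far mark at (232,48). The top view shows cell A in place.

Run:
```python
from h import *
m=loadm("w4.json");f=lambda x,y:((x+.5)/2.55-.5+170,(y+.5)/2.55-.5+150)
for n,z,P in [("bottom edge",.128,[(168,148),(293,148)]),("top edge",.1855,[(147,232),(307,232)]),("near edge",.1855,[(147,390),(300,390)]),("marks s1",.04,[(46,48),(52,155)]),("mark s2 far",.04,[(232,48)]),("deck -y corners",.04,[(297,50),(291,155)])]:
    Q=np.array([ray(0,*f(*p),z,m)[:2] for p in P]);print(n,Q.round(4).tolist(),Q.mean(0).round(4))
```

```text
bottom edge [[0.4997, -0.3296], [0.4996, -0.3594]] [ 0.4997 -0.3445]
top edge [[0.5046, -0.3303], [0.5046, -0.3568]] [ 0.5046 -0.3436]
near edge [[0.4741, -0.3293], [0.4741, -0.3564]] [ 0.4741 -0.3429]
marks s1 [[0.5063, -0.2815], [0.4672, -0.2809]] [ 0.4867 -0.2812]
mark s2 far [[0.506, -0.3457]] [ 0.506  -0.3457]
deck -y corners [[0.5053, -0.3681], [0.4669, -0.3668]] [ 0.4861 -0.3674]
```

Run:
```python
from h import *
g=cv2.cvtColor(cv2.imread("pics/w4.png"),cv2.COLOR_BGR2GRAY)
for r in(209,213,217,221,225,230,235): print(r,g[r,226:296].tolist())
for c in(240,258,275): print(c,g[198:312,c].tolist())
```

```text
209 [232, 232, 233, 233, 233, 233, 233, 234, 235, 213, 123, 116, 115, 116, 118, 117, 117, 117, 117, 117, 117, 117, 118, 117, 118, 118, 119, 118, 118, 118, 119, 119, 119, 120, 119, 118, 118, 118, 118, 118, 118, 118, 118, 117, 117, 117, 117, 118, 117, 117, 117, 117, 117, 117, 115, 161, 237, 251, 251, 250, 237, 152, 88, 81, 92, 94, 101, 101, 100, 100]
213 [233, 233, 233, 233, 233, 233, 229, 203, 171, 102, 100, 101, 100, 102, 102, 103, 111, 140, 158, 159, 160, 158, 158, 158, 158, 159, 158, 158, 159, 159, 158, 159, 159, 158, 159, 158, 159, 159, 159, 159, 160, 159, 160, 160, 160, 159, 158, 141, 102, 101, 101, 100, 101, 101, 101, 106, 173, 238, 239, 223, 89, 87, 83, 78, 88, 91, 98, 98, 98, 98]
217 [93, 92, 89, 88, 89, 88, 89, 91, 98, 99, 99, 100, 98, 101, 100, 101, 116, 148, 159, 158, 158, 158, 158, 157, 158, 159, 158, 159, 158, 159, 159, 159, 158, 158, 158, 158, 158, 158, 159, 158, 158, 158, 159, 158, 158, 156, 148, 139, 109, 99, 99, 100, 101, 100, 101, 100, 97, 94, 95, 94, 92, 92, 91, 91, 89, 88, 90, 91, 91, 91]
221 [103, 109, 103, 109, 98, 99, 98, 97, 97, 98, 98, 99, 98, 98, 96, 108, 134
[... 2080 characters left out ...]
 35, 34, 34, 34, 33, 33, 31, 34, 32, 32, 32, 30, 31, 30, 30, 30, 30, 30, 30, 30, 32, 31, 30, 30, 31, 32, 31, 31, 33, 32, 32, 32, 32, 32, 32, 32, 33, 33, 34, 34, 35, 33, 35, 36, 41, 151, 176, 169, 172]
275 [119, 109, 107, 107, 107, 107, 107, 107, 135, 126, 115, 117, 120, 107, 101, 101, 99, 99, 97, 99, 97, 97, 96, 96, 93, 93, 98, 104, 104, 103, 109, 112, 119, 121, 120, 122, 121, 122, 123, 123, 125, 125, 79, 48, 48, 47, 46, 46, 44, 45, 45, 46, 45, 45, 44, 44, 44, 43, 42, 42, 41, 38, 37, 36, 37, 34, 35, 34, 34, 35, 33, 34, 33, 32, 33, 32, 32, 32, 31, 32, 30, 31, 32, 32, 31, 31, 31, 31, 31, 32, 31, 32, 32, 33, 31, 32, 32, 32, 32, 32, 33, 32, 33, 32, 33, 87, 158, 176, 176, 176, 177, 180, 182, 181]
```

Run:
```python
from h import *
m=loadm("w4.json")
for n,u,v,z in [("bottom L",235.5,206.2,.128),("bottom R",281,206.2,.128),("cap far",258,240,.1853),("cap near",240,302.9,.1853),("cap near",275,302.9,.1853),("ridge near",258,307.6,.1883)]: print(n,ray(0,u,v,z,m).round(4))
```

```text
bottom L [ 0.5007 -0.3296  0.128 ]
bottom R [ 0.5006 -0.3572  0.128 ]
cap far [ 0.5048 -0.3433  0.1853]
cap near [ 0.4738 -0.335   0.1853]
cap near [ 0.4738 -0.3508  0.1853]
ridge near [ 0.4736 -0.3432  0.1883]
```

Emit:
{"api": "step_arm", "payload": {
  "plan": [
    {"x": -0.0006, "y": 0.0024, "z": 0.03, "wx": -0.1, "wy": 0.1, "wz": 0.2, "fingers": 0.015},
    {"x": -0.0006, "y": 0.0024, "z": 0.06, "wx": -0.1, "wy": 0.1, "wz": 0.2, "fingers": 0.015},
    {"x": -0.0006, "y": 0.0024, "z": 0.08, "wx": -0.1, "wy": 0.1, "wz": 0.2, "fingers": 0.015},
    {"x": -0.0006, "y": 0.0024, "z": 0.08, "wx": -0.1, "wy": 0.1, "wz": 0.2, "fingers": 0.015},
    {"x": -0.0006, "y": 0.0024, "z": 0.08, "wx": -0.1, "wy": 0.1, "wz": 0.2, "fingers": 0.015},
    {"x": -0.0006, "y": 0.0024, "z": 0.08, "wx": -0.1, "wy": 0.1, "wz": 0.2, "fingers": 0.015}
  ]
}}

```text
time: 6.35
tool_pos: [0.487, -0.3469, 0.0828]
tcp_rot: [3.139, -0.003, -0.008]
ft_force: [-0.3, 0.7, -0.6]
width: 0.0271
grip_force: 50.0
```

Run:
```python
from h import *
tgt(.4856,-.3453,.078,-.5)
m=camera_model("wrist");save("wrist","w5");savem(m,"w5.json")
g=cv2.cvtColor(cv2.imread("pics/w5.png"),cv2.COLOR_BGR2GRAY)
for c in(258,): print(c,g[195:245,c].tolist())
for z in(.04,.046):print(proj(0,(.4995,-.3453,z),m))
cv2.imwrite("pics/w5c.png",cv2.resize(cv2.imread("pics/w5.png")[160:320,150:360],None,fx=3.7,fy=3.7,interpolation=cv2.INTER_CUBIC))
```

```text
shift [-0.0014 -0.0016  0.0048] turn [ 0.16 -0.17  0.02] | now [ 0.487  -0.3469  0.0828] [ 1.7984e+02 -1.7000e-01 -4.8000e-01] F [-0.3  0.7 -0.6] w 0.0271 50.0
258 [121, 120, 120, 120, 105, 133, 181, 191, 188, 151, 130, 131, 108, 97, 99, 102, 115, 135, 146, 148, 149, 147, 147, 146, 137, 133, 132, 133, 132, 133, 132, 132, 132, 132, 132, 132, 133, 132, 131, 135, 135, 137, 136, 137, 135, 79, 34, 34, 33, 34]
[254.67681208 204.20987333]
[254.62988094 207.17279957]
```

View pics/w5c.png

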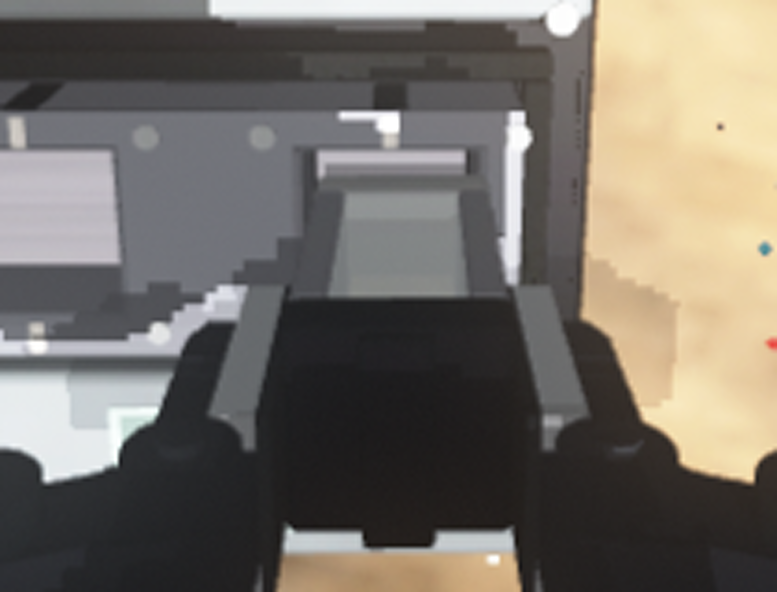

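The cell's lower front edge is at crop (313..490,178), just above socket 2. The socket's far rim is at y=148, its left side at x=297, and its mark at x=390.

Run:
```python
from h import *
m=loadm("w5.json");f=lambda x,y:((x+.5)/3.7-.5+150,(y+.5)/3.7-.5+160)
for n,x,y,z in [("bl",313,178,.0504),("br",490,178,.0504),("cap far",395,298,.1077),("cap near",395,525,.1077),("rim far",390,148,.04),("mark s2",390,130,.04),("mark s1 far",16,132,.04),("mark s1 near",37,337,.04)]: print(n,ray(0,*f(x,y),z,m).round(4))
```

```text
bl [ 0.5007 -0.3329  0.0504]
br [ 0.5005 -0.362   0.0504]
cap far [ 0.5054 -0.3464  0.1077]
cap near [ 0.4753 -0.3462  0.1077]
rim far [ 0.5026 -0.3456  0.04  ]
mark s2 [ 0.5058 -0.3456  0.04  ]
mark s1 far [ 0.5059 -0.2814  0.04  ]
mark s1 near [ 0.4672 -0.2812  0.04  ]
```

Emit:
{"api": "step_arm", "payload": {
  "plan": [
    {"x": -0.0008, "y": -0.0018, "z": 0, "wx": 0.1, "wy": -0.1, "wz": 0, "fingers": 0.015},
    {"x": -0.0008, "y": -0.0018, "z": 0, "wx": 0.1, "wy": -0.1, "wz": 0, "fingers": 0.015},
    {"x": -0.0008, "y": -0.0018, "z": 0.007, "wx": 0.1, "wy": -0.1, "wz": 0, "fingers": 0.015},
    {"x": -0.0008, "y": -0.0018, "z": 0.007, "wx": 0.1, "wy": -0.1, "wz": 0, "fingers": 0.015},
    {"x": -0.0008, "y": -0.0018, "z": 0.007, "wx": 0.1, "wy": -0.1, "wz": 0, "fingers": 0.015}
  ]
}}

```text
time: 6.9
tool_pos: [0.4849, -0.3446, 0.0737]
tcp_rot: [-3.14, 0.001, -0.009]
ft_force: [-0.2, -0.3, -0.8]
width: 0.027
grip_force: 50.1
```

Emit:
{"api": "step_arm", "payload": {
  "plan": [
    {"x": 0.001, "y": 0.0004, "z": 0, "wx": 0, "wy": 0, "wz": 0, "fingers": 0.015},
    {"x": 0.001, "y": 0.0004, "z": 0.004, "wx": 0, "wy": 0, "wz": 0, "fingers": 0.015},
    {"x": 0.001, "y": 0.0004, "z": 0.008, "wx": 0, "wy": 0, "wz": 0, "fingers": 0.015},
    {"x": 0.001, "y": 0.0004, "z": 0.012, "wx": 0, "wy": 0, "wz": 0, "fingers": 0.015},
    {"x": 0.001, "y": 0.0004, "z": 0.012, "wx": 0, "wy": 0, "wz": 0, "fingers": 0.015}
  ]
}}

```text
time: 7.4
tool_pos: [0.4857, -0.3447, 0.0612]
tcp_rot: [-3.139, 0.002, -0.009]
ft_force: [0.7, -0.0, -1.5]
width: 0.0272
grip_force: 50.1
```

Emit:
{"api": "step_arm", "payload": {
  "plan": [
    {"x": 0, "y": 0, "z": 0.005, "wx": 0, "wy": 0, "wz": 0, "fingers": 0.015},
    {"x": 0, "y": 0, "z": 0.01, "wx": 0, "wy": 0, "wz": 0, "fingers": 0.015},
    {"x": 0, "y": 0, "z": 0.01, "wx": 0, "wy": 0, "wz": 0, "fingers": 0.015}
  ]
}}

```text
time: 7.7
tool_pos: [0.4861, -0.3451, 0.0515]
tcp_rot: [-3.14, 0.001, -0.009]
ft_force: [-0.5, 0.1, -1.4]
width: 0.0272
grip_force: 50.2
```

Release, opening to about 50 mm, then rise.

Emit:
{"api": "step_arm", "payload": {
  "plan": [
    {"x": 0, "y": 0, "z": 0, "wx": 0, "wy": 0, "wz": 0, "fingers": 0.05},
    {"x": 0, "y": 0, "z": 0, "wx": 0, "wy": 0, "wz": 0, "fingers": 0.05},
    {"x": 0, "y": 0, "z": 0, "wx": 0, "wy": 0, "wz": 0, "fingers": 0.05},
    {"x": 0, "y": 0, "z": -0.02, "wx": 0, "wy": 0, "wz": 0, "fingers": 0.05},
    {"x": 0, "y": 0, "z": -0.05, "wx": 0, "wy": 0, "wz": 0, "fingers": 0.05},
    {"x": 0, "y": 0, "z": -0.05, "wx": 0, "wy": 0, "wz": 0, "fingers": 0.0},
    {"x": 0, "y": 0, "z": -0.05, "wx": 0, "wy": 0, "wz": 0, "fingers": 0.0},
    {"x": 0, "y": 0, "z": -0.05, "wx": 0, "wy": 0, "wz": 0, "fingers": 0.0}
  ]
}}

```text
time: 8.5
tool_pos: [0.4858, -0.3447, 0.1014]
tcp_rot: [-3.14, 0.002, -0.009]
ft_force: [-0.0, 0.4, -0.5]
width: 0.0069
grip_force: 0.0
```

Emit:
{"api": "step_arm", "payload": {
  "plan": [
    {"x": 0, "y": 0, "z": 0, "wx": 0, "wy": 0, "wz": 0, "fingers": 0.0},
    {"x": 0, "y": 0, "z": 0, "wx": 0, "wy": 0, "wz": 0, "fingers": 0.0},
    {"x": 0, "y": 0, "z": 0, "wx": 0, "wy": 0, "wz": 0, "fingers": 0.0}
  ]
}}

```text
time: 8.8
tool_pos: [0.486, -0.345, 0.1015]
tcp_rot: [-3.14, 0.002, -0.009]
ft_force: [0.2, -0.3, 0.2]
width: -0.0004
grip_force: 0.0
```

Run:
```python
from h import *
tgt(.4868,-.3457,.079,-.5)
```

```text
shift [0.0009 0.0008 0.0225] turn [-0.1   0.09 -0.02] | now [ 0.486  -0.345   0.1015] [-1.799e+02  9.000e-02 -5.200e-01] F [ 0.2 -0.3  0.2] w -0.0004 0.0
```

Emit:
{"api": "step_arm", "payload": {
  "plan": [
    {"x": 0.001, "y": 0.0008, "z": 0.012, "wx": 0, "wy": 0, "wz": 0, "fingers": 0.0},
    {"x": 0.001, "y": 0.0008, "z": 0.02, "wx": 0, "wy": 0, "wz": 0, "fingers": 0.0},
    {"x": 0.001, "y": 0.0008, "z": 0.023, "wx": 0, "wy": 0, "wz": 0, "fingers": 0.0},
    {"x": 0.001, "y": 0.0008, "z": 0.026, "wx": 0, "wy": 0, "wz": 0, "fingers": 0.0},
    {"x": 0.001, "y": 0.0008, "z": 0.028, "wx": 0, "wy": 0, "wz": 0, "fingers": 0.0},
    {"x": 0.001, "y": 0.0008, "z": 0.029, "wx": 0, "wy": 0, "wz": 0, "fingers": 0.0}
  ]
}}

```text
time: 9.4
tool_pos: [0.4871, -0.3459, 0.0733]
tcp_rot: [-3.141, 0.001, -0.009]
ft_force: [-1.5, 1.4, 5.2]
width: -0.0
grip_force: 2.4
```

Emit:
{"api": "step_arm", "payload": {
  "plan": [
    {"x": 0, "y": 0, "z": 0.001, "wx": 0, "wy": 0, "wz": 0, "fingers": 0.0},
    {"x": 0, "y": 0, "z": 0.002, "wx": 0, "wy": 0, "wz": 0, "fingers": 0.0},
    {"x": 0, "y": 0, "z": 0.0025, "wx": 0, "wy": 0, "wz": 0, "fingers": 0.0},
    {"x": 0, "y": 0, "z": 0.0025, "wx": 0, "wy": 0, "wz": 0, "fingers": 0.0}
  ]
}}

```text
time: 9.8
tool_pos: [0.4876, -0.3464, 0.0721]
tcp_rot: [3.141, -0.0, -0.009]
ft_force: [-2.6, 2.8, 12.1]
width: -0.0001
grip_force: 5.9
```

Emit:
{"api": "step_arm", "payload": {
  "plan": [
    {"x": -0.0005, "y": -0.0005, "z": 0.001, "wx": 0, "wy": 0, "wz": 0, "fingers": 0.0},
    {"x": -0.0005, "y": -0.0005, "z": 0.002, "wx": 0, "wy": 0, "wz": 0, "fingers": 0.0},
    {"x": -0.0005, "y": -0.0005, "z": 0.002, "wx": 0, "wy": 0, "wz": 0, "fingers": 0.0}
  ]
}}

```text
time: 10.1
tool_pos: [0.4878, -0.3466, 0.072]
tcp_rot: [3.139, -0.002, -0.009]
ft_force: [-4.2, 3.3, 22.3]
width: -0.0003
grip_force: 10.8
```

Emit:
{"api": "step_arm", "payload": {
  "plan": [
    {"x": 0, "y": 0, "z": -0.04, "wx": 0, "wy": 0, "wz": 0, "fingers": 0.0},
    {"x": 0, "y": 0, "z": -0.08, "wx": 0, "wy": 0, "wz": 0, "fingers": 0.065},
    {"x": 0, "y": -0.04, "z": -0.1, "wx": 0, "wy": 0, "wz": 5, "fingers": 0.065},
    {"x": 0, "y": -0.085, "z": -0.1, "wx": 0, "wy": 0, "wz": 12, "fingers": 0.065},
    {"x": 0, "y": -0.13, "z": -0.1, "wx": 0, "wy": 0, "wz": 20, "fingers": 0.065},
    {"x": 0, "y": -0.175, "z": -0.1, "wx": 0, "wy": 0, "wz": 28, "fingers": 0.065},
    {"x": 0, "y": -0.22, "z": -0.1, "wx": 0, "wy": 0, "wz": 36, "fingers": 0.065},
    {"x": 0, "y": -0.265, "z": -0.1, "wx": 0, "wy": 0, "wz": 44, "fingers": 0.065}
  ]
}}

```text
time: 10.9
tool_pos: [0.489, -0.0796, 0.1687]
tcp_rot: [-3.141, 0.001, -0.781]
ft_force: [0.4, -0.1, 0.4]
width: 0.065
grip_force: 0.0
```

Run:
```python
from h import *
tgt(.4838,.0895,.16,-47)
```

```text
shift [-0.1227 -0.1165  0.0088] turn [-0.03  0.05  2.27] | now [ 0.489  -0.0796  0.1687] [-1.7997e+02  5.0000e-02 -4.4730e+01] F [ 0.4 -0.1  0.4] w 0.065 0.0
```

Emit:
{"api": "step_arm", "payload": {
  "plan": [
    {"x": -0.03, "y": -0.029, "z": 0.005, "wx": 0, "wy": 0, "wz": 2.3, "fingers": 0.065},
    {"x": -0.06, "y": -0.057, "z": 0.01, "wx": 0, "wy": 0, "wz": 2.3, "fingers": 0.065},
    {"x": -0.09, "y": -0.086, "z": 0.02, "wx": 0, "wy": 0, "wz": 2.3, "fingers": 0.065},
    {"x": -0.123, "y": -0.1165, "z": 0.03, "wx": 0, "wy": 0, "wz": 2.3, "fingers": 0.065},
    {"x": -0.123, "y": -0.1165, "z": 0.045, "wx": 0, "wy": 0, "wz": 2.3, "fingers": 0.065},
    {"x": -0.123, "y": -0.1165, "z": 0.045, "wx": 0, "wy": 0, "wz": 2.3, "fingers": 0.065},
    {"x": -0.123, "y": -0.1165, "z": 0.045, "wx": 0, "wy": 0, "wz": 2.3, "fingers": 0.065}
  ]
}}

```text
time: 11.6
tool_pos: [0.4827, 0.0878, 0.1239]
tcp_rot: [3.141, 0.001, -0.815]
ft_force: [0.2, 0.4, -0.1]
width: 0.0648
grip_force: 0.0
```

Run:
```python
from h import *
m=camera_model("wrist");save("wrist","w6");savem(m,"w6.json");tgt(.4838,.0895,.034,-47)
a=cv2.imread("pics/w6.png")
print(proj(0,(.4838,.0895,.0585),m))
u,v=proj(0,(.4838,.0895,.06),m).astype(int);x0,y0=max(u-90,0),max(v-70,0);print(x0,y0)
cv2.imwrite("pics/w6c.png",cv2.resize(a[y0:y0+135,x0:x0+180],None,fx=4,fy=4,interpolation=cv2.INTER_CUBIC))
```

```text
shift [-0.0011 -0.0018  0.0904] turn [-0.02  0.04  0.28] | now [0.4832 0.0874 0.1244] [-1.7998e+02  4.0000e-02 -4.6720e+01] F [0.1 0.2 0.1] w 0.0649 0.0
[254.39529337 211.13820782]
164 141
```

View pics/w6c.png

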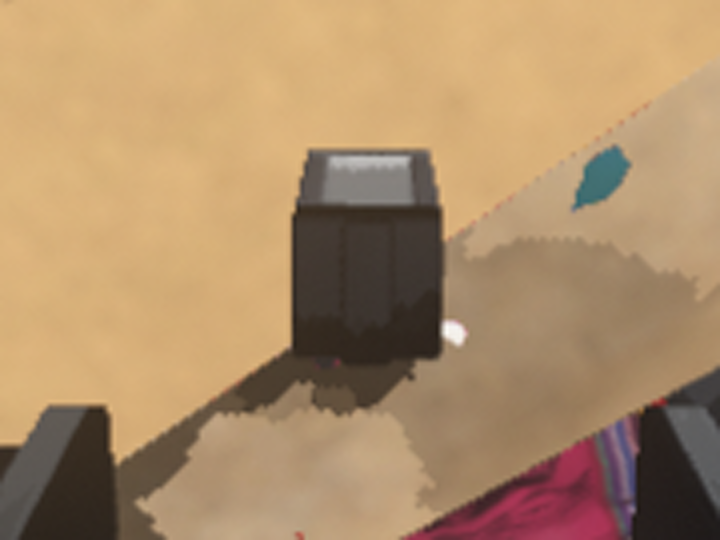

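Cell A sits square to the fingers, with cap corners (293,210), (441,208), (441,355), (293,355).

Run:
```python
from h import *
m=loadm("w6.json")
c=cap([((x+.5)/4-.5+164,(y+.5)/4-.5+141) for x,y in[(293,210),(441,209),(441,355),(293,355)]],.0575,m)
tgt(c[0],c[1],.034,-46.7)
```

```text
cap [0.4828 0.0895] size 0.028 0.0269 yaw -46.69 -46.41
shift [-0.0017 -0.0011  0.0904] turn [-0.02  0.04 -0.02] | now [0.4832 0.0874 0.1244] [-1.7998e+02  4.0000e-02 -4.6720e+01] F [0.1 0.2 0.1] w 0.0649 0.0
```

Emit:
{"api": "step_arm", "payload": {
  "plan": [
    {"x": -0.0017, "y": -0.001, "z": 0.02, "wx": 0, "wy": 0, "wz": 0, "fingers": 0.065},
    {"x": -0.0017, "y": -0.001, "z": 0.045, "wx": 0, "wy": 0, "wz": 0, "fingers": 0.065},
    {"x": -0.0017, "y": -0.001, "z": 0.06, "wx": 0, "wy": 0, "wz": 0, "fingers": 0.065},
    {"x": -0.0017, "y": -0.001, "z": 0.06, "wx": 0, "wy": 0, "wz": 0, "fingers": 0.065},
    {"x": -0.0017, "y": -0.001, "z": 0.06, "wx": 0, "wy": 0, "wz": 0, "fingers": 0.065}
  ]
}}

```text
time: 12.15
tool_pos: [0.483, 0.0891, 0.0648]
tcp_rot: [-3.141, 0.001, -0.816]
ft_force: [0.1, 0.0, -0.8]
width: 0.0649
grip_force: 0.0
```

Run:
```python
from h import *
tgt(.4828,.0895,.034,-46.7)
```

```text
shift [-0.0005 -0.0001  0.0308] turn [-0.04  0.03 -0.08] | now [0.483  0.0891 0.0648] [-1.7996e+02  3.0000e-02 -4.6780e+01] F [ 0.1  0.  -0.8] w 0.0649 0.0
```

Emit:
{"api": "step_arm", "payload": {
  "plan": [
    {"x": -0.0005, "y": 0, "z": 0.015, "wx": 0, "wy": 0, "wz": 0, "fingers": 0.065},
    {"x": -0.0005, "y": 0, "z": 0.031, "wx": 0, "wy": 0, "wz": 0, "fingers": 0.065},
    {"x": -0.0005, "y": 0, "z": 0.031, "wx": 0, "wy": 0, "wz": 0, "fingers": 0.04},
    {"x": -0.0005, "y": 0, "z": 0.031, "wx": 0, "wy": 0, "wz": 0, "fingers": 0.02},
    {"x": -0.0005, "y": 0, "z": 0.031, "wx": 0, "wy": 0, "wz": 0, "fingers": 0.015},
    {"x": -0.0005, "y": 0, "z": 0.031, "wx": 0, "wy": 0, "wz": 0, "fingers": 0.015},
    {"x": -0.0005, "y": 0, "z": 0.031, "wx": 0, "wy": 0, "wz": 0, "fingers": 0.015},
    {"x": -0.0005, "y": 0, "z": 0.031, "wx": 0, "wy": 0, "wz": 0, "fingers": 0.015}
  ]
}}

```text
time: 12.95
tool_pos: [0.4831, 0.0902, 0.0345]
tcp_rot: [-3.14, -0.001, -0.815]
ft_force: [-0.6, -1.3, 6.6]
width: 0.0272
grip_force: 50.0
```

Emit:
{"api": "step_arm", "payload": {
  "plan": [
    {"x": 0, "y": 0, "z": -0.04, "wx": 0, "wy": 0, "wz": 0, "fingers": 0.015},
    {"x": 0, "y": 0, "z": -0.08, "wx": 0, "wy": 0, "wz": 0, "fingers": 0.015},
    {"x": 0, "y": 0, "z": -0.12, "wx": 0, "wy": 0, "wz": 0, "fingers": 0.015},
    {"x": 0.03, "y": 0.03, "z": -0.13, "wx": 0, "wy": 0, "wz": -8, "fingers": 0.015},
    {"x": 0.06, "y": 0.06, "z": -0.13, "wx": 0, "wy": 0, "wz": -16, "fingers": 0.015},
    {"x": 0.09, "y": 0.09, "z": -0.13, "wx": 0, "wy": 0, "wz": -24, "fingers": 0.015},
    {"x": 0.12, "y": 0.12, "z": -0.13, "wx": 0, "wy": 0, "wz": -32, "fingers": 0.015},
    {"x": 0.15, "y": 0.15, "z": -0.13, "wx": 0, "wy": 0, "wz": -40, "fingers": 0.015}
  ]
}}

```text
time: 13.75
tool_pos: [0.4759, -0.1188, 0.1634]
tcp_rot: [-3.141, -0.0, -0.136]
ft_force: [0.4, -0.1, -1.9]
width: 0.027
grip_force: 49.9
```

Run:
```python
from h import *
tgt(.4865,-.2816,.125,-.5)
```

```text
shift [0.0325 0.1599 0.0383] turn [-0.04 -0.   -7.27] | now [ 0.4759 -0.1188  0.1634] [-179.96   -0.     -7.77] F [ 0.4 -0.1 -1.9] w 0.027 49.9
```

Emit:
{"api": "step_arm", "payload": {
  "plan": [
    {"x": 0.009, "y": 0.045, "z": 0, "wx": 0, "wy": 0, "wz": -3, "fingers": 0.015},
    {"x": 0.018, "y": 0.09, "z": 0, "wx": 0, "wy": 0, "wz": -7.3, "fingers": 0.015},
    {"x": 0.028, "y": 0.135, "z": 0, "wx": 0, "wy": 0, "wz": -7.3, "fingers": 0.015},
    {"x": 0.0325, "y": 0.16, "z": 0, "wx": 0, "wy": 0, "wz": -7.3, "fingers": 0.015},
    {"x": 0.0325, "y": 0.16, "z": 0, "wx": 0, "wy": 0, "wz": -7.3, "fingers": 0.015},
    {"x": 0.0325, "y": 0.16, "z": 0.04, "wx": 0, "wy": 0, "wz": -7.3, "fingers": 0.015},
    {"x": 0.0325, "y": 0.16, "z": 0.075, "wx": 0, "wy": 0, "wz": -7.3, "fingers": 0.015},
    {"x": 0.0325, "y": 0.16, "z": 0.075, "wx": 0, "wy": 0, "wz": -7.3, "fingers": 0.015}
  ]
}}

```text
time: 14.55
tool_pos: [0.4825, -0.2768, 0.0834]
tcp_rot: [-3.134, 0.009, -0.014]
ft_force: [-1.0, 1.3, -0.4]
width: 0.0272
grip_force: 49.8
```

Run:
```python
from h import *
m=camera_model("wrist");save("wrist","w7");savem(m,"w7.json");tgt(.4865,-.2816,.078,-.5)
cv2.imwrite("pics/w7c.png",cv2.resize(cv2.imread("pics/w7.png")[160:320,150:360],None,fx=3.7,fy=3.7,interpolation=cv2.INTER_CUBIC))
```

```text
shift [0.0025 0.0035 0.008 ] turn [-0.29  0.29 -0.28] | now [ 0.4841 -0.2781  0.086 ] [-179.71    0.3    -0.78] F [-0.6 -0.6 -0.7] w 0.027 49.8
```

View pics/w7c.png

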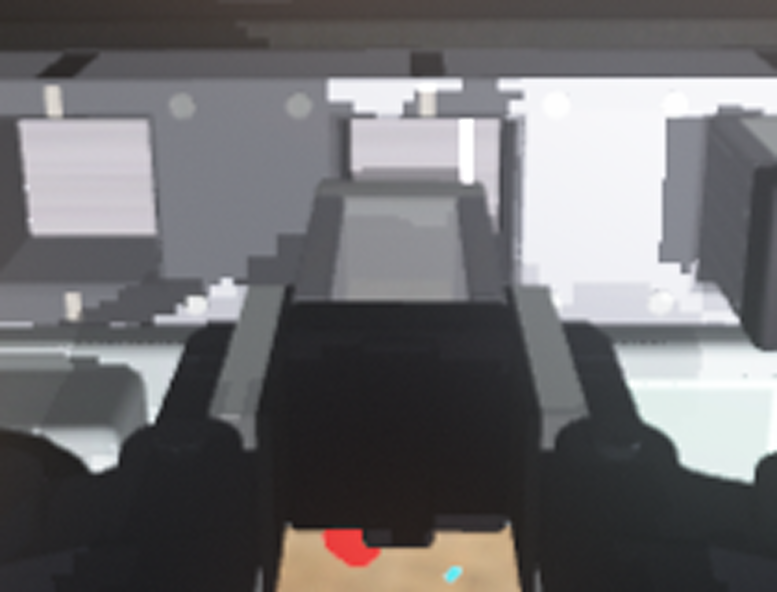

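The held cell's lower front edge is at crop (315..485,187). Socket 1's rim is behind it, with its mark at (427,100). Cell B stands at the right in socket 2.

Run:
```python
from h import *
m=loadm("w7.json");f=lambda x,y:((x+.5)/3.7-.5+150,(y+.5)/3.7-.5+160)
for n,x,y,z in [("bl",315,187,.0505),("br",485,187,.0505),("cap far",395,302,.108),("cap near",395,525,.108),("rim far",400,118,.04),("mark s1",427,103,.04),("mark s0 far",53,100,.04),("mark s0 near",72,306,.04)]: print(n,ray(0,*f(x,y),z,m).round(4))
tgt(.4865,-.2816,.078,-.5)
```

```text
bl [ 0.4942 -0.2628  0.0505]
br [ 0.4939 -0.2908  0.0505]
cap far [ 0.5007 -0.2767  0.108 ]
cap near [ 0.4708 -0.2763  0.108 ]
rim far [ 0.5028 -0.2768  0.04  ]
mark s1 [ 0.5055 -0.2815  0.04  ]
mark s0 far [ 0.5067 -0.2175  0.04  ]
mark s0 near [ 0.468 -0.217  0.04 ]
shift [0.0025 0.0035 0.008 ] turn [-0.29  0.29 -0.28] | now [ 0.4841 -0.2781  0.086 ] [-179.71    0.3    -0.78] F [-0.6 -0.6 -0.7] w 0.027 49.8
```

Emit:
{"api": "step_arm", "payload": {
  "plan": [
    {"x": 0.0025, "y": 0.0035, "z": 0, "wx": -0.3, "wy": 0.3, "wz": -0.3, "fingers": 0.015},
    {"x": 0.0025, "y": 0.0035, "z": 0, "wx": -0.3, "wy": 0.3, "wz": -0.3, "fingers": 0.015},
    {"x": 0.0025, "y": 0.0035, "z": 0, "wx": -0.3, "wy": 0.3, "wz": -0.3, "fingers": 0.015},
    {"x": 0.0025, "y": 0.0035, "z": 0, "wx": -0.3, "wy": 0.3, "wz": -0.3, "fingers": 0.015},
    {"x": 0.0025, "y": 0.0035, "z": 0, "wx": -0.3, "wy": 0.3, "wz": -0.3, "fingers": 0.015}
  ]
}}

```text
time: 15.1
tool_pos: [0.4883, -0.284, 0.0884]
tcp_rot: [3.137, -0.005, -0.009]
ft_force: [0.6, 0.0, -1.2]
width: 0.0272
grip_force: 49.9
```

Run:
```python
from h import *
m=camera_model("wrist");save("wrist","w8");savem(m,"w8.json");tgt(.4865,-.2816,.078,-.5)
g=cv2.cvtColor(cv2.imread("pics/w8.png"),cv2.COLOR_BGR2GRAY)
for r in(214,216,218): print(r,g[r,225:295].tolist())
for c in(245,250,256,262): print(c,g[185:245,c].tolist())
print(g[290:310,245].tolist())
```

```text
shift [-0.0018 -0.0024  0.0102] turn [ 0.27 -0.29 -0.02] | now [ 0.4883 -0.284   0.0882] [179.73  -0.29  -0.52] F [ 0.1  0.1 -1. ] w 0.0273 49.9
214 [126, 126, 123, 115, 109, 102, 75, 76, 70, 63, 87, 87, 87, 88, 88, 88, 87, 100, 135, 151, 152, 152, 152, 153, 152, 152, 152, 152, 152, 151, 152, 152, 150, 150, 151, 150, 151, 151, 150, 150, 150, 150, 151, 151, 151, 151, 151, 146, 119, 92, 93, 94, 95, 95, 95, 98, 171, 241, 241, 241, 241, 241, 242, 242, 242, 242, 242, 242, 242, 242]
216 [125, 125, 123, 116, 110, 101, 75, 76, 69, 62, 87, 86, 86, 88, 87, 87, 86, 100, 138, 157, 158, 158, 158, 158, 158, 158, 158, 158, 159, 158, 159, 159, 158, 159, 158, 159, 159, 159, 158, 159, 159, 161, 160, 160, 160, 160, 161, 150, 116, 92, 93, 93, 95, 95, 96, 95, 143, 226, 241, 241, 241, 241, 241, 241, 241, 242, 241, 242, 241, 242]
218 [125, 125, 123, 115, 110, 101, 75, 75, 77, 83, 85, 87, 86, 87, 87, 86, 88, 110, 149, 157, 157, 158, 158, 158, 158, 159, 158, 158, 158, 157, 158, 158, 159, 159, 159, 159, 159, 159, 160, 160, 160, 160, 160, 160, 159, 160, 161, 156, 130, 91, 92, 93, 94, 94, 96, 95, 104, 178, 240,
[... 631 characters left out ...]
9, 85, 39, 39, 38]
256 [57, 58, 57, 64, 117, 132, 131, 131, 131, 130, 130, 130, 125, 110, 144, 195, 203, 201, 202, 163, 143, 144, 146, 131, 110, 106, 110, 102, 131, 152, 157, 159, 159, 158, 149, 145, 145, 145, 145, 146, 145, 144, 143, 144, 144, 144, 143, 144, 144, 143, 146, 148, 149, 149, 148, 148, 87, 39, 41, 40]
262 [97, 97, 97, 90, 120, 131, 132, 132, 132, 131, 131, 130, 126, 112, 144, 194, 204, 202, 202, 164, 143, 146, 146, 131, 111, 107, 110, 103, 131, 151, 157, 159, 159, 159, 150, 146, 146, 145, 145, 145, 144, 144, 144, 143, 144, 144, 144, 144, 144, 144, 146, 148, 148, 149, 148, 148, 94, 47, 41, 41]
[31, 33, 31, 32, 33, 31, 32, 33, 32, 33, 33, 33, 41, 104, 192, 200, 181, 178, 181, 183]
```

Run:
```python
from h import *
m=loadm("w8.json")
for n,u,v,z in [("L",234.6,208,.0537),("R",281,208,.0537),("capfar",256,240.8,.1108),("capnear",245,302.8,.1108),("rim",256,198.3,.04),("deckfar",256,188.6,.04)]: print(n,ray(0,u,v,z,m).round(4))
```

```text
L [ 0.5012 -0.2702  0.0537]
R [ 0.5009 -0.2987  0.0537]
capfar [ 0.5053 -0.2833  0.1108]
capnear [ 0.4743 -0.278   0.1108]
rim [ 0.5032 -0.2834  0.04  ]
deckfar [ 0.5098 -0.2835  0.04  ]
```

Emit:
{"api": "step_arm", "payload": {
  "plan": [
    {"x": -0.0008, "y": -0.0028, "z": 0, "wx": 0.2, "wy": -0.2, "wz": 0, "fingers": 0.015},
    {"x": -0.0008, "y": -0.0028, "z": 0, "wx": 0.2, "wy": -0.2, "wz": 0, "fingers": 0.015},
    {"x": -0.0008, "y": -0.0028, "z": 0.006, "wx": 0.2, "wy": -0.2, "wz": 0, "fingers": 0.015},
    {"x": -0.0008, "y": -0.0028, "z": 0.01, "wx": 0.2, "wy": -0.2, "wz": 0, "fingers": 0.015},
    {"x": -0.0008, "y": -0.0028, "z": 0.01, "wx": 0.2, "wy": -0.2, "wz": 0, "fingers": 0.015},
    {"x": -0.0008, "y": -0.0028, "z": 0.01, "wx": 0.2, "wy": -0.2, "wz": 0, "fingers": 0.015}
  ]
}}

```text
time: 15.75
tool_pos: [0.4872, -0.281, 0.0773]
tcp_rot: [3.141, -0.0, -0.009]
ft_force: [1.1, -0.1, -1.0]
width: 0.0269
grip_force: 49.9
```

Emit:
{"api": "step_arm", "payload": {
  "plan": [
    {"x": 0.0002, "y": 0.0002, "z": 0.004, "wx": 0, "wy": 0, "wz": 0, "fingers": 0.015},
    {"x": 0.0002, "y": 0.0002, "z": 0.008, "wx": 0, "wy": 0, "wz": 0, "fingers": 0.015},
    {"x": 0.0002, "y": 0.0002, "z": 0.012, "wx": 0, "wy": 0, "wz": 0, "fingers": 0.015},
    {"x": 0.0002, "y": 0.0002, "z": 0.012, "wx": 0, "wy": 0, "wz": 0, "fingers": 0.015}
  ]
}}

```text
time: 16.15
tool_pos: [0.4871, -0.281, 0.0649]
tcp_rot: [-3.141, 0.0, -0.009]
ft_force: [-0.5, -0.1, -0.4]
width: 0.027
grip_force: 49.9
```

In. I'll lower it onto the seat and release.

Emit:
{"api": "step_arm", "payload": {
  "plan": [
    {"x": 0, "y": 0.0003, "z": 0.006, "wx": 0, "wy": 0, "wz": 0, "fingers": 0.015},
    {"x": 0, "y": 0.0003, "z": 0.0115, "wx": 0, "wy": 0, "wz": 0, "fingers": 0.015},
    {"x": 0, "y": 0.0003, "z": 0.0115, "wx": 0, "wy": 0, "wz": 0, "fingers": 0.015},
    {"x": 0, "y": 0.0003, "z": 0.0115, "wx": 0, "wy": 0, "wz": 0, "fingers": 0.05},
    {"x": 0, "y": 0.0003, "z": 0.0115, "wx": 0, "wy": 0, "wz": 0, "fingers": 0.05},
    {"x": 0, "y": 0.0003, "z": 0.0115, "wx": 0, "wy": 0, "wz": 0, "fingers": 0.05},
    {"x": 0, "y": 0.0003, "z": -0.01, "wx": 0, "wy": 0, "wz": 0, "fingers": 0.05},
    {"x": 0, "y": 0.0003, "z": -0.037, "wx": 0, "wy": 0, "wz": 0, "fingers": 0.05}
  ]
}}

```text
time: 16.95
tool_pos: [0.4866, -0.2809, 0.1021]
tcp_rot: [-3.14, 0.002, -0.009]
ft_force: [0.8, -0.4, 0.3]
width: 0.0503
grip_force: 0.0
```

Emit:
{"api": "step_arm", "payload": {
  "plan": [
    {"x": 0, "y": 0, "z": 0, "wx": 0, "wy": 0, "wz": 0, "fingers": 0.0},
    {"x": 0, "y": 0, "z": 0, "wx": 0, "wy": 0, "wz": 0, "fingers": 0.0},
    {"x": 0, "y": 0, "z": 0, "wx": 0, "wy": 0, "wz": 0, "fingers": 0.0},
    {"x": 0, "y": 0, "z": 0, "wx": 0, "wy": 0, "wz": 0, "fingers": 0.0},
    {"x": 0, "y": 0, "z": 0, "wx": 0, "wy": 0, "wz": 0, "fingers": 0.0},
    {"x": 0, "y": 0, "z": 0, "wx": 0, "wy": 0, "wz": 0, "fingers": 0.0}
  ]
}}

```text
time: 17.55
tool_pos: [0.4873, -0.2814, 0.102]
tcp_rot: [3.142, -0.0, -0.009]
ft_force: [-0.8, 0.0, 0.9]
width: 0.0002
grip_force: 0.0
```

Run:
```python
from h import *
tgt(.487,-.2816,.079,-.5)
```

```text
shift [-0.0003  0.0002  0.023 ] turn [ 0.   -0.   -0.02] | now [ 0.4873 -0.2814  0.102 ] [180.    -0.    -0.52] F [-0.8  0.   0.9] w 0.0002 0.0
```

Emit:
{"api": "step_arm", "payload": {
  "plan": [
    {"x": 0, "y": 0, "z": 0.012, "wx": 0, "wy": 0, "wz": 0, "fingers": 0.0},
    {"x": 0, "y": 0, "z": 0.02, "wx": 0, "wy": 0, "wz": 0, "fingers": 0.0},
    {"x": 0, "y": 0, "z": 0.024, "wx": 0, "wy": 0, "wz": 0, "fingers": 0.0},
    {"x": 0, "y": 0, "z": 0.027, "wx": 0, "wy": 0, "wz": 0, "fingers": 0.0},
    {"x": 0, "y": 0, "z": 0.03, "wx": 0, "wy": 0, "wz": 0, "fingers": 0.0},
    {"x": 0, "y": 0, "z": 0.032, "wx": 0, "wy": 0, "wz": 0, "fingers": 0.0},
    {"x": 0, "y": 0, "z": 0.033, "wx": 0, "wy": 0, "wz": 0, "fingers": 0.0},
    {"x": 0, "y": 0, "z": 0.033, "wx": 0, "wy": 0, "wz": 0, "fingers": 0.0}
  ]
}}

```text
time: 18.35
tool_pos: [0.4883, -0.2822, 0.0721]
tcp_rot: [3.139, -0.003, -0.009]
ft_force: [-3.3, 2.5, 17.3]
width: 0.0
grip_force: 8.7
```

Emit:
{"api": "step_arm", "payload": {
  "plan": [
    {"x": 0, "y": 0, "z": -0.04, "wx": 0, "wy": 0, "wz": 0, "fingers": 0.0},
    {"x": 0.0, "y": 0, "z": -0.08, "wx": 0, "wy": 0, "wz": 0, "fingers": 0.03},
    {"x": 0.03, "y": 0.005, "z": -0.12, "wx": 0, "wy": 0, "wz": 0, "fingers": 0.06},
    {"x": 0.05, "y": 0.005, "z": -0.15, "wx": 0, "wy": 0, "wz": 0, "fingers": 0.06},
    {"x": 0.07, "y": 0.005, "z": -0.175, "wx": 0, "wy": 0, "wz": 0, "fingers": 0.06},
    {"x": 0.07, "y": 0.005, "z": -0.175, "wx": 0, "wy": 0, "wz": 0, "fingers": 0.06},
    {"x": 0.07, "y": 0.005, "z": -0.175, "wx": 0, "wy": 0, "wz": 0, "fingers": 0.06},
    {"x": 0.07, "y": 0.005, "z": -0.175, "wx": 0, "wy": 0, "wz": 0, "fingers": 0.06}
  ]
}}

```text
time: 19.15
tool_pos: [0.5562, -0.2866, 0.2429]
tcp_rot: [-3.141, 0.002, -0.009]
ft_force: [-0.5, -0.2, -0.6]
width: 0.06
grip_force: 0.0
```

```bash
cat >> h.py <<'E'
def handle(im,m,z=.091):
    "largest white elongated blob near the hood -> centre, yaw of checker-like frame"
    hsv=cv2.cvtColor(im,cv2.COLOR_RGB2HSV);k=((hsv[:,:,2]>170)&(hsv[:,:,1]<60)).astype(np.uint8)
    for c in cv2.findContours(k,cv2.RETR_EXTERNAL,cv2.CHAIN_APPROX_NONE)[0]:
        if cv2.contourArea(c)<300: continue
        r=cv2.minAreaRect(c);b=cv2.boxPoints(r);L=max(r[1]);W=min(r[1])
        Q=np.array([ray(0,*p,z,m)[:2] for p in b]);a=Q[1]-Q[0];d=Q[2]-Q[1];e=a if np.hypot(*a)>np.hypot(*d) else d
        if e[1]>0:e=-e
        print("blob",np.round(r[0],1),round(L),round(W),"centre",Q.mean(0).round(4),"dims",np.hypot(*a).round(4),np.hypot(*d).round(4),"yaw",np.degrees(np.arcsin(e[0]/np.hypot(*e))).round(2))
E
python3 - <<'E'
from h import *
m=camera_model("wrist");im=save("wrist","w9");savem(m,"w9.json");handle(im,m);tgt(.62,-.2985,.2,-87)
a=cv2.imread("pics/w9.png");cv2.imwrite("pics/w9c.png",cv2.resize(a[40:280,110:370],None,fx=2.4,fy=2.4,interpolation=cv2.INTER_CUBIC))
print(state()["joint_positions"])
E
```

```text
blob [394.5 369. ] 43 28 centre [ 0.3197 -0.4518] dims 0.0433 0.0515 yaw -0.4
blob [257.8 339.4] 97 20 centre [ 0.3649 -0.2861] dims 0.0287 0.1136 yaw -13.93
blob [ 39.5 315.5] 83 79 centre [ 0.3976 -0.0348] dims 0.1163 0.0866 yaw 75.82
blob [260.5 263. ] 113 28 centre [ 0.4654 -0.2891] dims 0.1205 0.0339 yaw -0.42
blob [254. 227.] 146 34 centre [ 0.5074 -0.2825] dims 0.1496 0.0382 yaw -0.43
blob [254.5 191.5] 159 9 centre [ 0.5461 -0.2834] dims 0.1592 0.0094 yaw -0.43
blob [449.7 180.6] 63 56 centre [ 0.555  -0.4778] dims 0.0596 0.0582 yaw 72.73
blob [269.5 114.5] 84 15 centre [ 0.6208 -0.2982] dims 0.0776 0.0134 yaw 3.22
blob [505.   60.5] 115 12 centre [ 0.6632 -0.5082] dims 0.0102 0.0971 yaw -76.9
blob [212.  15.] 68 30 centre [ 0.7034 -0.2487] dims 0.0575 0.0227 yaw -0.46
blob [45.  39.1] 89 80 centre [ 0.685  -0.1014] dims 0.0655 0.0753 yaw -1.57
shift [0.0641 0.0113 0.0428] turn [3.000e-02 1.400e-01 8.647e+01] | now [ 0.5561 -0.2866  0.2429] [-1.7993e+02  1.1000e-01 -5.3000e-01] F [ 0.2  0.4 -0.5] w 0.0598 0.0
[-6.53847634e-01  3.89979160e-01  1.32043107e+00 -2.18153741e-04
  1.43348656e+00  9.26288584e-01]
```

View pics/w9c.png

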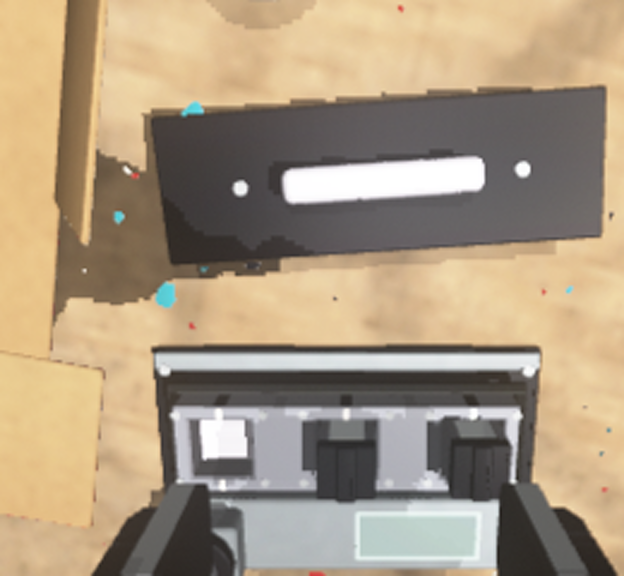

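Both cells stand seated in sockets 1 and 2, and the hood is unmoved, with its handle at crop (283..485,180).

Emit:
{"api": "step_arm", "payload": {
  "plan": [
    {"x": 0.01, "y": 0.0, "z": 0, "wx": 0, "wy": 0, "wz": 8.5, "fingers": 0.06},
    {"x": 0.02, "y": 0.0, "z": 0, "wx": 0, "wy": 0, "wz": 17, "fingers": 0.06},
    {"x": 0.03, "y": 0.0, "z": 0, "wx": 0, "wy": 0, "wz": 25.5, "fingers": 0.06},
    {"x": 0.04, "y": 0.01, "z": 0, "wx": 0, "wy": 0, "wz": 34, "fingers": 0.06},
    {"x": 0.05, "y": 0.011, "z": 0, "wx": 0, "wy": 0, "wz": 42.5, "fingers": 0.06},
    {"x": 0.06, "y": 0.011, "z": 0, "wx": 0, "wy": 0, "wz": 51, "fingers": 0.06},
    {"x": 0.064, "y": 0.011, "z": 0, "wx": 0, "wy": 0, "wz": 59.5, "fingers": 0.06},
    {"x": 0.064, "y": 0.011, "z": 0, "wx": 0, "wy": 0, "wz": 68, "fingers": 0.06}
  ]
}}

```text
time: 20.0
tool_pos: [0.6207, -0.2985, 0.2429]
tcp_rot: [3.141, 0.001, -1.202]
ft_force: [0.5, -0.5, 0.3]
width: 0.0599
grip_force: 0.0
```

Run:
```python
from h import *
tgt(.6208,-.2982,.16,-86.8)
```

```text
shift [-0.0002 -0.0003  0.0829] turn [ 0.07  0.07 17.92] | now [ 0.6207 -0.2985  0.2429] [ 1.7994e+02  8.0000e-02 -6.8880e+01] F [ 0.5 -0.5  0.3] w 0.0599 0.0
```

Emit:
{"api": "step_arm", "payload": {
  "plan": [
    {"x": 0, "y": 0, "z": 0.03, "wx": 0, "wy": 0, "wz": 8.5, "fingers": 0.06},
    {"x": 0, "y": 0, "z": 0.06, "wx": 0, "wy": 0, "wz": 17.9, "fingers": 0.06},
    {"x": 0, "y": 0, "z": 0.1, "wx": 0, "wy": 0, "wz": 17.9, "fingers": 0.06},
    {"x": 0, "y": 0, "z": 0.13, "wx": 0, "wy": 0, "wz": 17.9, "fingers": 0.06},
    {"x": 0, "y": 0, "z": 0.13, "wx": 0, "wy": 0, "wz": 17.9, "fingers": 0.06},
    {"x": 0, "y": 0, "z": 0.13, "wx": 0, "wy": 0, "wz": 17.9, "fingers": 0.06}
  ]
}}

```text
time: 20.6
tool_pos: [0.6206, -0.2987, 0.1142]
tcp_rot: [3.141, 0.001, -1.509]
ft_force: [-0.2, -0.3, 0.5]
width: 0.0602
grip_force: 0.0
```

Run:
```python
from h import *
m=camera_model("wrist");im=save("wrist","w10");handle(im,m);tgt(.6208,-.2982,.069,-86.8)
```

```text
blob [256. 278.] 24 18 centre [ 0.6191 -0.2694] dims 0.011 0.0168 yaw 4.06
blob [ 96. 242.] 138 112 centre [ 0.7158 -0.2856] dims 0.0775 0.0733 yaw -86.38
blob [257.5 213.5] 99 23 centre [ 0.6208 -0.3103] dims 0.0609 0.0127 yaw 3.03
blob [461.  202.9] 211 107 centre [ 0.5044 -0.3191] dims 0.1225 0.058 yaw -0.31
blob [372.6 181.5] 174 16 centre [ 0.558  -0.3307] dims 0.0988 0.0086 yaw -3.0
blob [53.1 50.5] 130 47 centre [ 0.7273 -0.3897] dims 0.0235 0.0557 yaw 20.04
shift [-0.0013  0.0009  0.047 ] turn [-0.1  -0.09  0.37] | now [ 0.6217 -0.2993  0.116 ] [-1.799e+02 -9.000e-02 -8.643e+01] F [ 0.4 -0.   0.1] w 0.0597 0.0
```

Emit:
{"api": "step_arm", "payload": {
  "plan": [
    {"x": -0.001, "y": 0.001, "z": 0.015, "wx": 0, "wy": 0, "wz": 0.4, "fingers": 0.06},
    {"x": -0.001, "y": 0.001, "z": 0.03, "wx": 0, "wy": 0, "wz": 0.4, "fingers": 0.06},
    {"x": -0.001, "y": 0.001, "z": 0.045, "wx": 0, "wy": 0, "wz": 0.4, "fingers": 0.06},
    {"x": -0.001, "y": 0.001, "z": 0.045, "wx": 0, "wy": 0, "wz": 0.4, "fingers": 0.04},
    {"x": -0.001, "y": 0.001, "z": 0.045, "wx": 0, "wy": 0, "wz": 0.4, "fingers": 0.02},
    {"x": -0.001, "y": 0.001, "z": 0.045, "wx": 0, "wy": 0, "wz": 0.4, "fingers": 0.005},
    {"x": -0.001, "y": 0.001, "z": 0.045, "wx": 0, "wy": 0, "wz": 0.4, "fingers": 0.005},
    {"x": -0.001, "y": 0.001, "z": 0.045, "wx": 0, "wy": 0, "wz": 0.4, "fingers": 0.005}
  ],
  "grip_force": 80
}}

```text
time: 21.45
tool_pos: [0.6209, -0.2983, 0.0708]
tcp_rot: [-3.139, -0.002, -1.515]
ft_force: [-0.1, -0.2, 3.0]
width: 0.0125
grip_force: 80.3
```

Emit:
{"api": "step_arm", "payload": {
  "plan": [
    {"x": 0, "y": 0, "z": 0, "wx": 0, "wy": 0, "wz": 0, "fingers": 0.005},
    {"x": 0, "y": 0, "z": 0, "wx": 0, "wy": 0, "wz": 0, "fingers": 0.005}
  ]
}}

```text
time: 21.65
tool_pos: [0.6209, -0.2983, 0.0708]
tcp_rot: [-3.139, -0.002, -1.515]
ft_force: [-0.5, -0.4, 6.4]
width: 0.0121
grip_force: 80.6
```

Emit:
{"api": "step_arm", "payload": {
  "plan": [
    {"x": 0, "y": 0, "z": -0.02, "wx": 0, "wy": 0, "wz": 0, "fingers": 0.005},
    {"x": 0, "y": 0, "z": -0.045, "wx": 0, "wy": 0, "wz": 0, "fingers": 0.005},
    {"x": 0, "y": 0, "z": -0.07, "wx": 0, "wy": 0, "wz": 0, "fingers": 0.005},
    {"x": 0, "y": 0, "z": -0.1, "wx": 0, "wy": 0, "wz": 0, "fingers": 0.005},
    {"x": 0, "y": 0.0, "z": -0.1, "wx": 0, "wy": 0, "wz": 0, "fingers": 0.005},
    {"x": -0.005, "y": 0.03, "z": -0.1, "wx": 0, "wy": 0, "wz": 1, "fingers": 0.005},
    {"x": -0.012, "y": 0.06, "z": -0.1, "wx": 0, "wy": 0, "wz": 2, "fingers": 0.005},
    {"x": -0.018, "y": 0.09, "z": -0.1, "wx": 0, "wy": 0, "wz": 3, "fingers": 0.005}
  ]
}}

```text
time: 22.45
tool_pos: [0.5275, -0.2837, 0.1674]
tcp_rot: [3.14, 0.001, -1.568]
ft_force: [-0.3, 0.2, -2.1]
width: 0.0123
grip_force: 79.6
```

Run:
```python
from h import *
tgt(.4868,-.2817,.165,-90.5)
```

```text
shift [-0.0021  0.0406  0.0024] turn [0.11 0.08 0.66] | now [ 0.5275 -0.2837  0.1674] [ 1.7989e+02  8.0000e-02 -8.9840e+01] F [-0.3  0.2 -2.1] w 0.0123 79.6
```

Emit:
{"api": "step_arm", "payload": {
  "plan": [
    {"x": -0.001, "y": 0.02, "z": 0, "wx": 0, "wy": 0, "wz": 0.7, "fingers": 0.005},
    {"x": -0.002, "y": 0.0405, "z": 0, "wx": 0, "wy": 0, "wz": 0.7, "fingers": 0.005},
    {"x": -0.002, "y": 0.0405, "z": 0, "wx": 0, "wy": 0, "wz": 0.7, "fingers": 0.005},
    {"x": -0.002, "y": 0.0405, "z": 0, "wx": 0, "wy": 0, "wz": 0.7, "fingers": 0.005},
    {"x": -0.002, "y": 0.0405, "z": 0, "wx": 0, "wy": 0, "wz": 0.7, "fingers": 0.005}
  ]
}}

```text
time: 22.95
tool_pos: [0.4895, -0.283, 0.1691]
tcp_rot: [-3.141, -0.0, -1.58]
ft_force: [0.7, -0.2, -1.7]
width: 0.0121
grip_force: 79.6
```

Run:
```python
from h import *
tgt(.4868,-.2817,.100,-90.5)
m=camera_model("wrist");save("wrist","w11");save("scene","s11");savem(m,"w11.json")
a=cv2.resize(cv2.imread("pics/w11.png"),(600,450),interpolation=cv2.INTER_AREA)
b=cv2.imread("pics/s11.png")[120:270,230:380];o=np.zeros((450,800,3),np.uint8);o[:,:600]=a;o[:200,600:]=cv2.resize(b,(200,200));cv2.imwrite("pics/w11c.png",o)
```

```text
shift [-0.0013  0.0027  0.0691] turn [-0.05 -0.02 -0.01] | now [ 0.4895 -0.283   0.1691] [-1.7995e+02 -2.0000e-02 -9.0510e+01] F [ 0.7 -0.2 -1.7] w 0.0121 79.6
```

View pics/w11c.png

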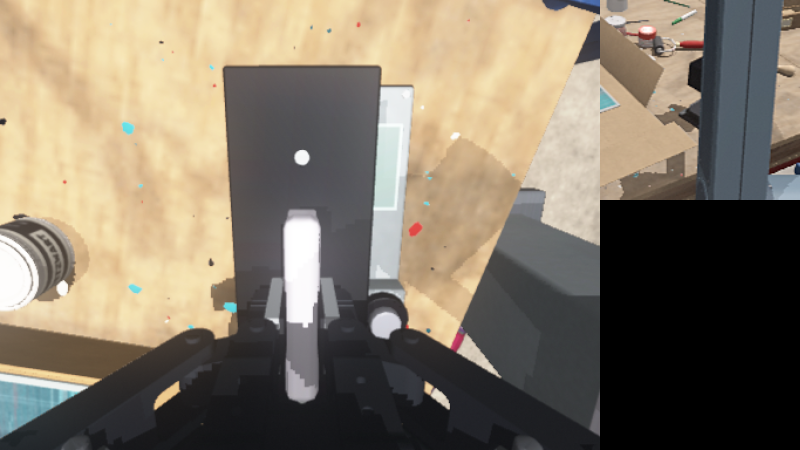

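The hood hangs square above the checker, with its far top edge at (224..380,66) in the 600-px view and the key at (385,320) clear beside it.

Run:
```python
from h import *
m=loadm("w11.json");k=512/600
f=lambda x,y:((x+.5)*k-.5,(y+.5)*k-.5)
for n,x,y,z in [("hoodfarL",224,66,.1622),("hoodfarR",380,66,.1622),("midL",234,240,.1622),("midR",374,240,.1622),("handle far",302,210,.189),("base -y right corner",413,86,.016)]: print(n,ray(0,*f(x,y),z,m).round(4))
```

```text
hoodfarL [ 0.5182 -0.3773  0.1622]
hoodfarR [ 0.4583 -0.3768  0.1622]
midL [ 0.5187 -0.307   0.1622]
midR [ 0.457  -0.3065  0.1622]
handle far [ 0.4886 -0.3266  0.189 ]
base -y right corner [ 0.4024 -0.3833  0.016 ]
```

Emit:
{"api": "step_arm", "payload": {
  "plan": [
    {"x": -0.001, "y": 0.002, "z": 0.0, "wx": 0, "wy": 0, "wz": 0, "fingers": 0.005},
    {"x": -0.001, "y": 0.002, "z": 0.015, "wx": 0, "wy": 0, "wz": 0, "fingers": 0.005},
    {"x": -0.001, "y": 0.002, "z": 0.03, "wx": 0, "wy": 0, "wz": 0, "fingers": 0.005},
    {"x": -0.001, "y": 0.002, "z": 0.045, "wx": 0, "wy": 0, "wz": 0, "fingers": 0.005},
    {"x": -0.001, "y": 0.002, "z": 0.05, "wx": 0, "wy": 0, "wz": 0, "fingers": 0.005},
    {"x": -0.001, "y": 0.002, "z": 0.05, "wx": 0, "wy": 0, "wz": 0, "fingers": 0.005},
    {"x": -0.001, "y": 0.002, "z": 0.05, "wx": 0, "wy": 0, "wz": 0, "fingers": 0.005}
  ]
}}

```text
time: 23.75
tool_pos: [0.4874, -0.2822, 0.1202]
tcp_rot: [-3.14, -0.001, -1.58]
ft_force: [-0.0, -0.9, -1.2]
width: 0.0119
grip_force: 79.5
```

Run:
```python
from h import *
tgt(.4874,-.2819,.0948,-90.5)
```

```text
shift [-0.0004  0.      0.0254] turn [-0.09 -0.07 -0.01] | now [ 0.4874 -0.2822  0.1202] [-1.7991e+02 -7.0000e-02 -9.0510e+01] F [-0.  -0.9 -1.2] w 0.0119 79.5
```

Emit:
{"api": "step_arm", "payload": {
  "plan": [
    {"x": -0.0004, "y": 0, "z": 0.007, "wx": 0, "wy": 0, "wz": 0, "fingers": 0.005},
    {"x": -0.0004, "y": 0, "z": 0.014, "wx": 0, "wy": 0, "wz": 0, "fingers": 0.005},
    {"x": -0.0004, "y": 0, "z": 0.02, "wx": 0, "wy": 0, "wz": 0, "fingers": 0.005},
    {"x": -0.0004, "y": 0, "z": 0.024, "wx": 0, "wy": 0, "wz": 0, "fingers": 0.005},
    {"x": -0.0004, "y": 0, "z": 0.024, "wx": 0, "wy": 0, "wz": 0, "fingers": 0.005}
  ]
}}

```text
time: 24.25
tool_pos: [0.4867, -0.2814, 0.095]
tcp_rot: [-3.141, -0.0, -1.58]
ft_force: [0.8, 0.6, -3.3]
width: 0.0124
grip_force: 79.6
```

Emit:
{"api": "step_arm", "payload": {
  "plan": [
    {"x": 0, "y": 0, "z": 0.002, "wx": 0, "wy": 0, "wz": 0, "fingers": 0.005},
    {"x": 0, "y": 0, "z": 0.004, "wx": 0, "wy": 0, "wz": 0, "fingers": 0.005},
    {"x": 0, "y": 0, "z": 0.006, "wx": 0, "wy": 0, "wz": 0, "fingers": 0.005},
    {"x": 0, "y": 0, "z": 0.008, "wx": 0, "wy": 0, "wz": 0, "fingers": 0.005},
    {"x": 0, "y": 0, "z": 0.008, "wx": 0, "wy": 0, "wz": 0, "fingers": 0.005}
  ]
}}

```text
time: 24.75
tool_pos: [0.4872, -0.2818, 0.0888]
tcp_rot: [-3.14, -0.002, -1.58]
ft_force: [-2.8, 1.0, 5.6]
width: 0.0123
grip_force: 80.7
```

Emit:
{"api": "step_arm", "payload": {
  "plan": [
    {"x": 0, "y": 0, "z": 0.001, "wx": 0, "wy": 0, "wz": 0, "fingers": 0.005},
    {"x": 0, "y": 0, "z": 0.002, "wx": 0, "wy": 0, "wz": 0, "fingers": 0.005},
    {"x": 0, "y": 0, "z": 0.003, "wx": 0, "wy": 0, "wz": 0, "fingers": 0.005},
    {"x": 0, "y": 0, "z": 0.003, "wx": 0, "wy": 0, "wz": 0, "fingers": 0.005}
  ]
}}

```text
time: 25.15
tool_pos: [0.4873, -0.2818, 0.0886]
tcp_rot: [-3.139, -0.003, -1.579]
ft_force: [-7.3, 6.4, 25.3]
width: 0.0122
grip_force: 83.5
```

Emit:
{"api": "step_arm", "payload": {
  "plan": [
    {"x": 0, "y": 0, "z": -0.003, "wx": 0, "wy": 0, "wz": 0, "fingers": 0.005},
    {"x": 0, "y": 0, "z": -0.003, "wx": 0, "wy": 0, "wz": 0, "fingers": 0.05},
    {"x": 0, "y": 0, "z": -0.003, "wx": 0, "wy": 0, "wz": 0, "fingers": 0.05},
    {"x": 0, "y": 0, "z": -0.003, "wx": 0, "wy": 0, "wz": 0, "fingers": 0.05},
    {"x": 0, "y": 0, "z": -0.03, "wx": 0, "wy": 0, "wz": 0, "fingers": 0.05},
    {"x": 0, "y": 0, "z": -0.06, "wx": 0, "wy": 0, "wz": 0, "fingers": 0.05},
    {"x": 0, "y": 0, "z": -0.06, "wx": 0, "wy": 0, "wz": 0, "fingers": 0},
    {"x": 0, "y": 0, "z": -0.06, "wx": 0, "wy": 0, "wz": 0, "fingers": 0}
  ]
}}

```text
time: 25.95
tool_pos: [0.4872, -0.2819, 0.1449]
tcp_rot: [-3.14, -0.002, -1.58]
ft_force: [-0.5, 0.4, 0.4]
width: 0.0215
grip_force: 0.0
```

Emit:
{"api": "step_arm", "payload": {
  "plan": [
    {"x": 0, "y": 0, "z": 0, "wx": 0, "wy": 0, "wz": 0, "fingers": 0},
    {"x": 0, "y": 0, "z": 0, "wx": 0, "wy": 0, "wz": 0, "fingers": 0},
    {"x": 0, "y": 0, "z": 0, "wx": 0, "wy": 0, "wz": 0, "fingers": 0},
    {"x": 0, "y": 0, "z": 0, "wx": 0, "wy": 0, "wz": 0, "fingers": 0}
  ]
}}

```text
time: 26.35
tool_pos: [0.4867, -0.2814, 0.144]
tcp_rot: [-3.142, 0.0, -1.58]
ft_force: [-0.2, -0.8, -0.5]
width: -0.0
grip_force: 0.0
```

Run:
```python
from h import *
m=camera_model("wrist");im=save("wrist","w12");handle(im,m,.109);tgt(.487,-.2818,.109,-90.5)
```

```text
blob [408.5 314.6] 51 19 centre [ 0.3823 -0.2151] dims 0.0129 0.0413 yaw 39.32
blob [255.5 198.5] 75 21 centre [ 0.4873 -0.299 ] dims 0.0124 0.0479 yaw 0.03
blob [328.9 161.5] 187 52 centre [ 0.4437 -0.3174] dims 0.1116 0.0282 yaw -0.06
blob [484.5 128. ] 160 53 centre [ 0.3555 -0.3377] dims 0.0282 0.0923 yaw 13.01
shift [ 0.0003 -0.0002  0.0352] turn [-0.02 -0.01 -0.02] | now [ 0.4868 -0.2815  0.1442] [-1.7998e+02 -1.0000e-02 -9.0520e+01] F [-0.4 -0.8  0.3] w -0.0001 0.0
```

Press on the handle top to confirm that it is down.

Emit:
{"api": "step_arm", "payload": {
  "plan": [
    {"x": 0, "y": 0, "z": 0.02, "wx": 0, "wy": 0, "wz": 0, "fingers": 0},
    {"x": 0, "y": 0, "z": 0.03, "wx": 0, "wy": 0, "wz": 0, "fingers": 0},
    {"x": 0, "y": 0, "z": 0.034, "wx": 0, "wy": 0, "wz": 0, "fingers": 0},
    {"x": 0, "y": 0, "z": 0.037, "wx": 0, "wy": 0, "wz": 0, "fingers": 0},
    {"x": 0, "y": 0, "z": 0.038, "wx": 0, "wy": 0, "wz": 0, "fingers": 0},
    {"x": 0, "y": 0, "z": 0.038, "wx": 0, "wy": 0, "wz": 0, "fingers": 0}
  ]
}}

```text
time: 27.0
tool_pos: [0.4867, -0.2812, 0.109]
tcp_rot: [-3.141, -0.001, -1.579]
ft_force: [-5.8, 6.0, 16.0]
width: 0.0004
grip_force: 7.7
```

Emit:
{"api": "step_arm", "payload": {
  "plan": [
    {"x": 0, "y": 0, "z": -0.04, "wx": 0, "wy": 0, "wz": 0, "fingers": 0},
    {"x": 0, "y": 0, "z": -0.08, "wx": 0, "wy": 0, "wz": -8, "fingers": 0},
    {"x": -0.02, "y": 0.015, "z": -0.08, "wx": 0, "wy": 0, "wz": -16, "fingers": 0},
    {"x": -0.04, "y": 0.03, "z": -0.08, "wx": 0, "wy": 0, "wz": -24, "fingers": 0},
    {"x": -0.06, "y": 0.045, "z": -0.08, "wx": 0, "wy": 0, "wz": -32, "fingers": 0},
    {"x": -0.08, "y": 0.06, "z": -0.08, "wx": 0, "wy": 0, "wz": -40, "fingers": 0},
    {"x": -0.08, "y": 0.067, "z": -0.08, "wx": 0, "wy": 0, "wz": -48, "fingers": 0},
    {"x": -0.08, "y": 0.067, "z": -0.08, "wx": 0, "wy": 0, "wz": -56, "fingers": 0}
  ]
}}

```text
time: 27.8
tool_pos: [0.4199, -0.2002, 0.1871]
tcp_rot: [3.141, -0.002, -0.596]
ft_force: [-0.3, -0.9, -0.2]
width: -0.0001
grip_force: 0.0
```

Run:
```python
from h import *
tgt(.421,-.2006,.15,-.5)
```

```text
shift [ 0.0011 -0.0003  0.0372] turn [  0.04  -0.09 -33.65] | now [ 0.4199 -0.2002  0.1871] [ 1.7998e+02 -1.0000e-01 -3.4150e+01] F [-0.3 -0.9 -0.2] w -0.0001 0.0
```

Emit:
{"api": "step_arm", "payload": {
  "plan": [
    {"x": 0.001, "y": 0, "z": 0.01, "wx": 0, "wy": 0, "wz": -8.4, "fingers": 0},
    {"x": 0.001, "y": 0, "z": 0.02, "wx": 0, "wy": 0, "wz": -16.8, "fingers": 0},
    {"x": 0.001, "y": 0, "z": 0.03, "wx": 0, "wy": 0, "wz": -25.2, "fingers": 0},
    {"x": 0.001, "y": 0, "z": 0.037, "wx": 0, "wy": 0, "wz": -33.6, "fingers": 0},
    {"x": 0.001, "y": 0, "z": 0.037, "wx": 0, "wy": 0, "wz": -33.6, "fingers": 0},
    {"x": 0.001, "y": 0, "z": 0.037, "wx": 0, "wy": 0, "wz": -33.6, "fingers": 0}
  ]
}}

```text
time: 28.4
tool_pos: [0.4216, -0.2017, 0.1499]
tcp_rot: [3.141, -0.001, -0.02]
ft_force: [-0.3, -0.0, -0.1]
width: 0.0003
grip_force: 0.0
```

Run:
```python
from h import *
m=camera_model("wrist");save("wrist","w13");tgt(.421,-.2006,.06,-.5);a=cv2.imread("pics/w13.png")
u=proj(0,(.421,-.2006,.057),m);print(u)
for q in [(.421,-.2006,.057)]:
    pass
x0,y0=(u-60).astype(int).clip(0);c=a[y0:y0+130,x0:x0+150];print(x0,y0);savem(m,"w13.json")
cv2.circle(c,tuple((u-[x0,y0]).round().astype(int)),1,(0,0,255),-1)
cv2.imwrite("pics/w13c.png",cv2.resize(c,None,fx=4,fy=4,interpolation=cv2.INTER_CUBIC))
```

```text
shift [-0.001  -0.0013  0.0901] turn [ 0.08 -0.1  -0.62] | now [ 0.4218 -0.2018  0.1501] [ 1.7993e+02 -1.0000e-01 -1.1200e+00] F [-0.1  0.   0.1] w -0.0005 0.0
[256.00532642 200.48053458]
196 140
```

View pics/w13c.png

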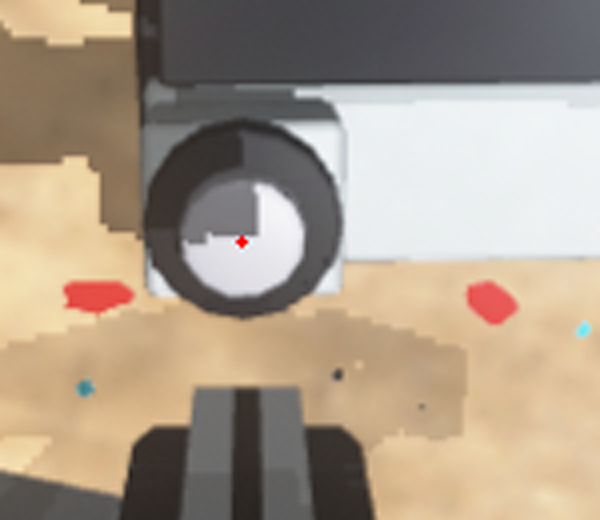

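The projected key centre (242,240) falls on the middle of the light key disc.

Emit:
{"api": "step_arm", "payload": {
  "plan": [
    {"x": -0.001, "y": -0.001, "z": 0.03, "wx": 0, "wy": 0, "wz": -0.6, "fingers": 0},
    {"x": -0.001, "y": -0.001, "z": 0.06, "wx": 0, "wy": 0, "wz": -0.6, "fingers": 0},
    {"x": -0.001, "y": -0.001, "z": 0.08, "wx": 0, "wy": 0, "wz": -0.6, "fingers": 0},
    {"x": -0.001, "y": -0.001, "z": 0.088, "wx": 0, "wy": 0, "wz": -0.6, "fingers": 0},
    {"x": -0.001, "y": -0.001, "z": 0.088, "wx": 0, "wy": 0, "wz": -0.6, "fingers": 0}
  ]
}}

```text
time: 28.95
tool_pos: [0.4203, -0.2004, 0.0612]
tcp_rot: [-3.141, 0.0, -0.007]
ft_force: [0.3, -0.4, 1.2]
width: -0.0002
grip_force: 0.0
```

Emit:
{"api": "step_arm", "payload": {
  "plan": [
    {"x": 0, "y": 0, "z": 0.003, "wx": 0, "wy": 0, "wz": 0, "fingers": 0},
    {"x": 0, "y": 0, "z": 0.006, "wx": 0, "wy": 0, "wz": 0, "fingers": 0},
    {"x": 0, "y": 0, "z": 0.009, "wx": 0, "wy": 0, "wz": 0, "fingers": 0},
    {"x": 0, "y": 0, "z": 0.011, "wx": 0, "wy": 0, "wz": 0, "fingers": 0},
    {"x": 0, "y": 0, "z": 0.012, "wx": 0, "wy": 0, "wz": 0, "fingers": 0},
    {"x": 0, "y": 0, "z": 0.012, "wx": 0, "wy": 0, "wz": 0, "fingers": 0},
    {"x": 0, "y": 0, "z": 0.012, "wx": 0, "wy": 0, "wz": 0, "fingers": 0}
  ]
}}

```text
time: 29.65
tool_pos: [0.4216, -0.2015, 0.055]
tcp_rot: [3.137, -0.004, -0.005]
ft_force: [-13.8, 9.0, 53.1]
width: -0.0002
grip_force: 26.4
```

Emit:
{"api": "step_arm", "payload": {
  "plan": [
    {"x": 0, "y": 0, "z": -0.008, "wx": 0, "wy": 0, "wz": 0, "fingers": 0},
    {"x": 0, "y": 0, "z": -0.015, "wx": 0, "wy": 0, "wz": 0, "fingers": 0},
    {"x": 0, "y": 0, "z": -0.015, "wx": 0, "wy": 0, "wz": 0, "fingers": 0}
  ]
}}

```text
time: 29.95
tool_pos: [0.4215, -0.2013, 0.0658]
tcp_rot: [3.139, -0.003, -0.006]
ft_force: [-0.2, -0.2, 0.6]
width: 0.0
grip_force: 0.0
```

Emit:
{"api": "step_arm", "payload": {
  "plan": [
    {"x": 0, "y": 0, "z": 0.004, "wx": 0, "wy": 0, "wz": 0, "fingers": 0},
    {"x": 0, "y": 0, "z": 0.0065, "wx": 0, "wy": 0, "wz": 0, "fingers": 0},
    {"x": 0, "y": 0, "z": 0.0065, "wx": 0, "wy": 0, "wz": 0, "fingers": 0},
    {"x": 0, "y": 0, "z": 0.0065, "wx": 0, "wy": 0, "wz": 0, "fingers": 0}
  ]
}}

```text
time: 30.35
tool_pos: [0.4207, -0.2008, 0.0577]
tcp_rot: [3.141, -0.001, -0.006]
ft_force: [1.6, 0.0, 3.0]
width: -0.0005
grip_force: 1.4
```

Emit:
{"api": "step_arm", "payload": {
  "plan": [
    {"x": 0, "y": 0, "z": 0.001, "wx": 0, "wy": 0, "wz": 0, "fingers": 0},
    {"x": 0, "y": 0, "z": 0.001, "wx": 0, "wy": 0, "wz": 0, "fingers": 0},
    {"x": 0, "y": 0, "z": 0.001, "wx": 0, "wy": 0, "wz": 0, "fingers": 0}
  ]
}}

```text
time: 30.65
tool_pos: [0.4208, -0.2008, 0.0571]
tcp_rot: [3.141, -0.001, -0.006]
ft_force: [1.4, -0.4, 3.3]
width: 0.0
grip_force: 1.6
```

Emit:
{"api": "step_arm", "payload": {
  "plan": [
    {"x": 0, "y": 0, "z": 0.001, "wx": 0, "wy": 0, "wz": 0, "fingers": 0},
    {"x": 0, "y": 0, "z": 0.001, "wx": 0, "wy": 0, "wz": 0, "fingers": 0},
    {"x": 0, "y": 0, "z": 0.001, "wx": 0, "wy": 0, "wz": 0, "fingers": 0}
  ]
}}

```text
time: 30.95
tool_pos: [0.4208, -0.2008, 0.0562]
tcp_rot: [3.14, -0.001, -0.006]
ft_force: [0.6, -1.3, 3.6]
width: 0.0004
grip_force: 1.9
```

Emit:
{"api": "step_arm", "payload": {
  "plan": [
    {"x": 0, "y": 0, "z": 0.001, "wx": 0, "wy": 0, "wz": 0, "fingers": 0},
    {"x": 0, "y": 0, "z": 0.001, "wx": 0, "wy": 0, "wz": 0, "fingers": 0},
    {"x": 0, "y": 0, "z": 0.001, "wx": 0, "wy": 0, "wz": 0, "fingers": 0}
  ]
}}

```text
time: 31.25
tool_pos: [0.4208, -0.2008, 0.0559]
tcp_rot: [3.14, -0.002, -0.005]
ft_force: [-0.8, -0.3, 12.1]
width: -0.0
grip_force: 6.0
```

Emit:
{"api": "step_arm", "payload": {
  "plan": [
    {"x": 0, "y": 0, "z": -0.0045, "wx": 0, "wy": 0, "wz": 0, "fingers": 0},
    {"x": 0, "y": 0, "z": -0.0045, "wx": 0, "wy": 0, "wz": 0, "fingers": 0},
    {"x": 0, "y": 0, "z": -0.0045, "wx": 0, "wy": 0, "wz": 0, "fingers": 0}
  ]
}}

```text
time: 31.55
tool_pos: [0.4204, -0.2004, 0.0594]
tcp_rot: [3.141, -0.001, -0.006]
ft_force: [2.4, -1.5, 1.9]
width: -0.0003
grip_force: 1.0
```

Emit:
{"api": "step_arm", "payload": {
  "plan": [
    {"x": 0, "y": 0, "z": -0.001, "wx": 0, "wy": 0, "wz": 0, "fingers": 0},
    {"x": 0, "y": 0, "z": -0.001, "wx": 0, "wy": 0, "wz": 0, "fingers": 0},
    {"x": 0, "y": 0, "z": -0.001, "wx": 0, "wy": 0, "wz": 0, "fingers": 0}
  ]
}}

```text
time: 31.85
tool_pos: [0.4203, -0.2004, 0.0603]
tcp_rot: [3.141, -0.0, -0.005]
ft_force: [0.5, -0.6, 1.6]
width: 0.0004
grip_force: 0.7
```

Emit:
{"api": "step_arm", "payload": {
  "plan": [
    {"x": 0, "y": 0, "z": -0.0015, "wx": 0, "wy": 0, "wz": 0, "fingers": 0},
    {"x": 0, "y": 0, "z": -0.0015, "wx": 0, "wy": 0, "wz": 0, "fingers": 0},
    {"x": 0, "y": 0, "z": -0.0015, "wx": 0, "wy": 0, "wz": 0, "fingers": 0}
  ]
}}

```text
time: 32.15
tool_pos: [0.4202, -0.2003, 0.0618]
tcp_rot: [3.141, -0.0, -0.005]
ft_force: [-0.2, -0.4, -0.0]
width: -0.0003
grip_force: 0.0
```

Emit:
{"api": "step_arm", "payload": {
  "plan": [
    {"x": 0, "y": 0, "z": -0.04, "wx": 0, "wy": 0, "wz": 0, "fingers": 0},
    {"x": 0, "y": 0, "z": -0.09, "wx": 0, "wy": 0, "wz": 0, "fingers": 0},
    {"x": 0, "y": 0, "z": -0.14, "wx": 0, "wy": 0, "wz": 0, "fingers": 0},
    {"x": 0.05, "y": 0.03, "z": -0.17, "wx": 0, "wy": 0, "wz": 0, "fingers": 0},
    {"x": 0.09, "y": 0.06, "z": -0.18, "wx": 0, "wy": 0, "wz": 0, "fingers": 0},
    {"x": 0.09, "y": 0.08, "z": -0.18, "wx": 0, "wy": 0, "wz": 0, "fingers": 0},
    {"x": 0.09, "y": 0.08, "z": -0.18, "wx": 0, "wy": 0, "wz": 0, "fingers": 0},
    {"x": 0.09, "y": 0.08, "z": -0.18, "wx": 0, "wy": 0, "wz": 0, "fingers": 0}
  ]
}}

```text
time: 32.95
tool_pos: [0.5095, -0.2808, 0.2412]
tcp_rot: [-3.141, 0.001, -0.006]
ft_force: [0.0, 1.0, -0.7]
width: -0.0001
grip_force: 0.0
```

Run:
```python
from h import *
m=camera_model("wrist");im=save("wrist","w14");handle(im,m,.109);print(state()["ft_force"],state()["tool_pos"])
t=save("top","t14");d=cv2.absdiff(cv2.imread("pics/top0.png"),cv2.imread("pics/t14.png")).max(2)
for c in cv2.findContours((d>40).astype(np.uint8),cv2.RETR_EXTERNAL,cv2.CHAIN_APPROX_SIMPLE)[0]:
    if cv2.contourArea(c)>25: print(cv2.boundingRect(c))
g=cv2.cvtColor(t,cv2.COLOR_RGB2GRAY)
for c in cv2.findContours((g[190:270,100:290]<70).astype(np.uint8),cv2.RETR_EXTERNAL,cv2.CHAIN_APPROX_SIMPLE)[0]:
    if 60<cv2.contourArea(c)<300: print("dark",cv2.boundingRect(c))
```

```text
blob [ 61.5 309.5] 127 123 centre [ 0.3704 -0.071 ] dims 0.122 0.1605 yaw 82.48
blob [275.  237.5] 122 19 centre [ 0.458  -0.2978] dims 0.1187 0.0204 yaw -0.27
blob [259.  208.5] 82 13 centre [ 0.4883 -0.2822] dims 0.0777 0.0131 yaw -0.27
blob [280.5 156. ] 123 10 centre [ 0.5385 -0.3018] dims 0.111 0.0091 yaw -0.28
blob [463.2 140.2] 69 59 centre [ 0.5509 -0.4648] dims 0.0564 0.0547 yaw 73.0
blob [43.  17.5] 86 35 centre [ 0.6506 -0.1095] dims 0.068 0.0252 yaw -0.29
[ 0.65241504  0.67123201 -0.60033055] [ 0.50910696 -0.2801627   0.24119532]
(432, 355, 80, 29)
(221, 348, 20, 9)
(140, 332, 72, 52)
(203, 331, 50, 16)
(230, 320, 99, 64)
(209, 315, 6, 15)
(232, 225, 12, 11)
(196, 222, 62, 37)
(279, 164, 158, 216)
dark (179, 3, 11, 24)
```

```bash
python3 -c "
from station import *
print(sign_off())"
```

```text
the job is handed in; nothing more can be done
None
```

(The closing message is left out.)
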